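# Set the long turned leg in the painting stand and bolt it in

## Task

Take the longer of the two bare turned legs out of the slanted rest and stand it in the painting stand, tenon fully home in the socket and its ankle in the open fork above. Upright the thick part will not go in under the fork, so start the tenon in the socket with the leg leaning out through the fork's open front, then straighten it and let it down. Then slide the bolt fully home across the fork so that the leg cannot come out. Leave the shorter leg in its hole and do not push the things on the bench about.

Things in the scene. Friction and masses are not known exactly. Their poses are not given: they have to be found in the camera images.
- long_leg_foot (a point): Longer turned leg, bare pale wood, 236 mm in all, 0.15 to 0.3 kg, leaning in either hole of the slanted rest. The point is the centre of its round foot, the slim knob at the upper end: a plain cylinder 22 mm across, 46 mm long, the place to hold it (tip 23 mm beyond the point). Site z runs along the leg from tenon to foot, so it points up the leaning leg.
- long_leg_shoulder (a point): Same leg: centre of the flat shoulder at the lower end, same axes. Along z from here (mm): tenon from 0 down to -26, 18 across and tapering over the last 12 to 12 at the tip; thick turned part from 0 to 116, 48 across at most and 42 across at its upper end; flat shoulder 40 across at 0; ankle from 116 to 164, 14 across; round foot from 164 to 210, its centre at 187.
- long_leg_mid (a point): Same leg: middle of the thick part, 58 mm above the shoulder, same axes.
- short_leg_mid (a point): Shorter turned leg of the same wood (200 mm in all, thick part 80 mm high, its foot centre 151 mm above its shoulder) in the other hole of the rest, to be left there. The point is the middle of its thick part, 40 mm above its shoulder.
- slant_rest: Fixed wooden rest, 230 mm wide, board sloping 30 degrees. Origin on the bench under the middle; x to its back, z up. In its frame two holes, 20 mm across, square to the slope, open at x = 0, y = +55 and -55, z = 78 mm; the legs stand in them, shoulder on the slope, leaning 30 (25 to 35) degrees from vertical towards the rest's -x, which faces roughly the robot.
- socket_mouth (a point): Painting stand, fixed: centre of the mouth of its vertical socket, 50 mm above the bench, in the top of a 72 mm square wooden block. Bore 25 mm across, 28 mm deep, edge broken 2.5 mm. Axes of the stand: -x to its open front (roughly to the robot), z up. The leg's shoulder is at this point when it is home.
- fork_centre (a point): Steel fork (open top bearing) of the stand, on the socket's axis 134 mm above its mouth, halfway through the 12 mm thick fork; stand's axes. Slot 20 mm wide (y), open to -x; prongs reach 30 mm in front of the axis, the slot ends 10 mm behind it. Prongs reach y = +52 and -30 mm. With the leg home its ankle is in the slot and its thick part ends 12 mm below the fork.
- bolt_staple (a point): Staple on the fork's -y prong that takes the bolt's tip; the bolt's axis, 12 mm in front of the socket's axis and 147 mm above the socket mouth. Its twin barrels on the +y prong and itself rise to 154 mm above the mouth: nothing of the stand but the knob is higher. Behind, the fork stands on an upright plate 74 to 86 mm behind the socket's axis.
- bolt_knob (a point): Upright knob of the slide bolt, 13 mm across, the point 9 mm below its top and 167 mm above the socket mouth, clear all round above 154 mm. Closed it is at y = 64 mm, x = -12 mm in the stand's frame, and farther to +y by as much as the bolt is open. Push or pinch it to slide the bolt.
- bolt (a joint): Slide of the bolt in m: 0 shut (fully home, its rod across the open front of the slot), grows as it opens, along the stand's +y, to 0.048. At the start it is drawn, 0.036 to 0.046, and the slot is free (free above 0.034). Stays where it is left; takes about 2 N to move.
- sanding_block: Cork sanding block, 58 x 105 x 34 mm, loose on the bench; origin under its middle. Bystander.
- filler_tub: White tub with a lid, 72 mm across, 68 mm high, loose; origin under its middle. Bystander.
- tape_roll: Roll of masking tape lying flat, 98 mm across, 25 mm high, loose; origin under its middle. Bystander.

How it is judged:
By the outcome, as a careful person would: the job done as asked, in the order asked, and still so for the second after the job is handed in, with the robot touching nothing.
It also fails if it takes over 61 s, if anything falls off the work surface, if the arm or the gripper's body presses on something with over 40 N, if the wrist force passes 120 N, or if a joint passes its speed limit or range.

## Robot

A 6-joint arm with a two-finger parallel gripper is mounted at the origin on a cart in front of the work surface, level with it; the furniture and walls round the work are solid. World frame = base frame: x ahead of the robot, y to its left, z up, the work surface at z = 0. Lengths are in m, angles in rad, forces in N, time in s.
With the tool pointing down it reaches from about 0.275 to 0.85 m from the base axis. Payload 5.2 kg.
Tool frame: the origin (TCP) lies at the very end of the fingers, on their centre line; the grasp point (between the pads) lies 19 mm behind it; x points along the fingers, z is the direction in which the jaws open and shut, and the axes are right-handed (so a half turn about x gives the same grasp; the last joint's range is limited). The gripper opens to 85 mm and grips with 20 to 120 N. Pads are 22 mm wide; open, the fingers measure 114 mm over their backs; the gripper's body (76 mm by 85 mm) begins 54 mm behind the grasp point. The pads swing forward as they close: fully open they stand 13 mm farther back than shut.
Start: joints at [-0.203, 0.259, 1.535, -0, 1.348, -0.203], TCP at [0.55, 0, 0.231] pointing down, gripper open.
Joint ranges: [-3.14, 3.14], [-0.91, 2.08], [0.19, 2.58], [-1.22, 4.36], [0.22, 2.71], [-3.12, 3.12]. Speed limits (rad/s): [2.57, 2.57, 3.14, 3.14, 3.14, 3.14].

## Interface

Orientations are given as a unit quaternion [w, x, y, z].
In Python, from workcell import sensors, cams, ctrl gives the robot as it stands.
- The arm moves only by the tool apply_moves, never from a script. Its argument "plan" is a list of rows, each an object with "travel": the shift along the tool's x, y, z in m, a list of three; "twist": the turn about the tool's x in degrees; "claw": the opening, from -1 (shut) to 1 (fully open). In form: [{"travel": [dx, dy, dz], "twist": twist, "claw": claw}, ...]. A call has exactly 5 rows; each row shifts and turns the commanded pose from where the row before left it, along the tool's axes as they then stand; what a row does not reach is not made up. A row lasts 1/8 s, in which the tool goes at most 62.5 mm and 10.7 degrees, less where a joint would pass 70% of its speed; a pose out of reach is approached as far as the arm can. A call is refused whole if a number of a shift passes 0.0625 or a number of a turn 10.7, either way. A call with a gripper value outside its range is refused whole. The fingers move at their own pace and stop on an object; the grip force is fixed at half the most. Time passes only in rows, so rows that do not move let the fingers close, or fill a call up. It gives the time, the measured TCP pose, the force and the opening at its end, in the units of the state.
- sensors.sense(): the state, without advancing time (a new reading comes with each control period).
- cams.capture(name): name is "scene" or "side" or "wrist"; returns the picture (420x560x3 uint8, red, green, blue); there is no depth.
- cams.camera_params(name): a dict with "fx", "fy", "cx", "cy" (pixels), "origin" and "orientation" of the camera in the world. Camera axes: x right, y down, z forward; pixel columns grow to the right and rows downward; lengths in m; the calibration is good to about 2 mm. A picture is of the moment at which its call begins: read the wrist's pose just before it. camera_params takes no time and is no camera call; for the wrist camera it gives the pose at the moment of the call.
- ctrl.hand_in(): hands the job in, once; it reports no verdict.
The state is a dict: "time_s": time; "q": joint angles; "qvel": joint speeds; "joint_efforts": joint torques, N m; "tool_pos": TCP position; "tool_rot": TCP orientation; "contact_force": force on the tool from outside, world axes, zero at the start; "moment": the same for the moment, N m; "grip_width": finger opening in m.
Only numpy, scipy, OpenCV 4.12 (cv2) and the standard library are available. Lean on these libraries where they do the work, as an engineer would, in place of code of your own. Each camera call takes 0.05 s, during which the arm holds its last target.

## Working session

There is one attempt and no reset: what is moved stays moved. The work goes in short steps, Python scripts to look and compute and a tool call to move; the robot and the scene stay as the last step left them, time stands still between calls to the robot, and variables do not carry over. Pictures are saved under pics/ and viewed, and the job is handed in when it is done.

Besides the shell and the picture viewer there is one more tool, called as name(argument=value, ...), one argument or row to a line, values as JSON. apply_moves: Moves the arm, as the interface text tells. Its arguments: {"type":"object","properties":{"plan":{"type":"array","items":{"type":"object","properties":{"travel":{"type":"array","items":{"type":"number"}},"twist":{"type":"number"},"claw":{"type":"number"}}}}},"required":["plan"]}

```bash
ls; mkdir -p pics
python3 - <<'E'
from workcell import sensors, cams, ctrl
import cv2,json
print(sensors.sense())
for n in ["scene","side","wrist"]:
    p=cams.camera_params(n); print(n,p)
    im=cams.capture(n); cv2.imwrite(f"pics/{n}0.png",im[:,:,::-1])
E
```

```text
pics
{'time_s': 0.0, 'q': array([-2.02784083e-01,  2.59361268e-01,  1.53610973e+00,  7.92622201e-06,
        1.34798472e+00, -2.02806565e-01]), 'qvel': array([ 3.98596421e-05, -1.09019203e-03,  1.41609855e-03,  1.18120436e-03,
        5.73207860e-04,  2.85218127e-04]), 'joint_efforts': array([ 1.06436883e-04, -4.46029150e+01, -2.90570551e+01, -7.42485804e-05,
        1.18754001e-02, -2.51378208e-05]), 'tool_pos': array([5.49465760e-01, 1.44871515e-04, 2.30454166e-01]), 'tool_rot': array([7.06461831e-01, 1.28015619e-04, 7.07751117e-01, 1.42669158e-04]), 'contact_force': array([ 0.40468304,  0.49471412, -0.18635908]), 'moment': array([-0.02265017,  0.01560332,  0.05728484]), 'grip_width': 0.08543732872399853}
scene {'fx': 399.8552726876894, 'fy': 399.8552726876894, 'cx': 276.75328648280026, 'cy': 210.01218817813344, 'origin': array([0.28155607, 0.79498122, 0.90818652]), 'orientation': array([ 0.0827222 , -0.2014303 ,  0.9024651 , -0.37167139])}
side {'fx': 427.5869599693768, 'fy': 427.5869599693768, 'cx': 279.7224849828159, 'cy': 210.8641139582925, 'origin': array([ 0.19592591, -0.53386025,  0.66114501]), 'orientation': array([-0.46439644,  0.85227646, -0.20693294,  0.12304283])}
wrist {'fx': 331.7313611847618, 'fy': 331.7313611847618, 'cx': 278.7940858219265, 'cy': 207.4595921652071, 'origin': array([0.54962219, 0.07337055, 0.37253197]), 'orientation': array([ 1.46706965e-01,  9.89179501e-01, -4.32051603e-05, -9.89712868e-04])}
```

View pics/scene0.png

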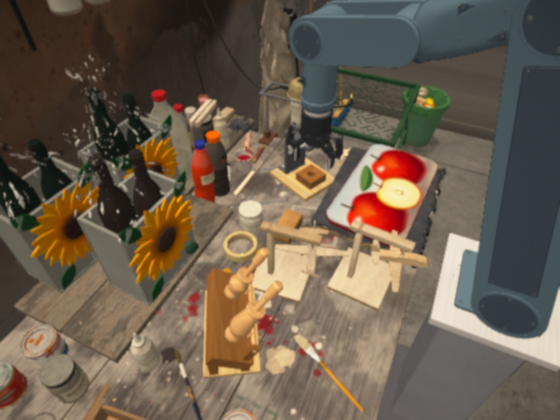

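View pics/side0.png

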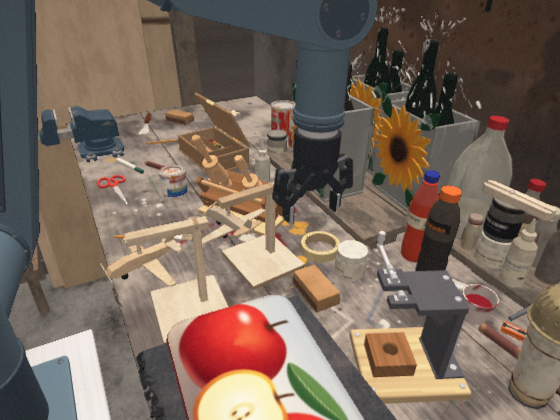

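View pics/wrist0.png

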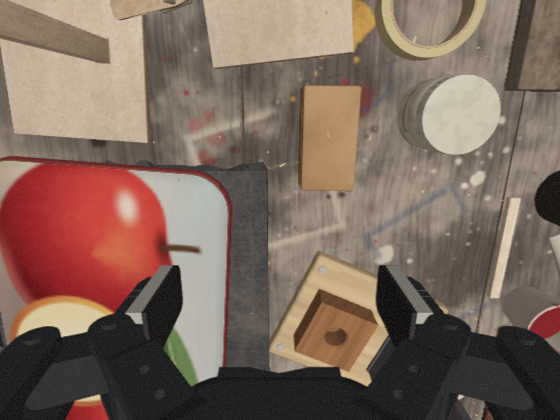

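```bash
cat > h.py <<'E'
import numpy as np, cv2
from scipy.spatial.transform import Rotation as R
def rot(q): return R.from_quat([q[1],q[2],q[3],q[0]])
P={}
def cam(n):
    from workcell import cams
    return cams.camera_params(n)
def ray(p,uv):
    d=np.array([(uv[0]-p['cx'])/p['fx'],(uv[1]-p['cy'])/p['fy'],1.0])
    d=rot(p['orientation']).apply(d); return np.array(p['origin']),d/np.linalg.norm(d)
def proj(p,X):
    c=rot(p['orientation']).inv().apply(np.atleast_2d(X)-p['origin'])
    return np.c_[p['fx']*c[:,0]/c[:,2]+p['cx'],p['fy']*c[:,1]/c[:,2]+p['cy']]
def tri(obs):
    A=np.zeros((3,3));b=np.zeros(3);rs=[]
    for p,uv in obs:
        o,d=ray(p,uv);M=np.eye(3)-np.outer(d,d);A+=M;b+=M@o;rs.append((o,M))
    X=np.linalg.solve(A,b)
    return X,[1000*np.linalg.norm(M@(X-o)) for o,M in rs]
def onz(p,uv,z):
    o,d=ray(p,uv); return o+d*(z-o[2])/d[2]
def crop(im,x0,y0,w,h,s,fn):
    c=cv2.resize(im[y0:y0+h,x0:x0+w],None,fx=s,fy=s,interpolation=cv2.INTER_CUBIC)
    for i in range(0,w,10):
        cv2.line(c,(i*s,0),(i*s,6 if i%50 else 14),(0,255,255),1)
        if (x0+i)%20==0: cv2.putText(c,str(x0+i),(i*s,24),0,.4,(0,255,255),1)
    for i in range(0,h,10):
        cv2.line(c,(0,i*s),(6,i*s),(0,255,255),1)
        if (y0+i)%20==0: cv2.putText(c,str(y0+i),(8,i*s+4),0,.4,(0,255,255),1)
    cv2.imwrite(fn,c)
E
python3 - <<'E'
from h import *
s=cv2.imread('pics/scene0.png');d=cv2.imread('pics/side0.png')
crop(s,190,230,130,150,4,'pics/s1.png')
crop(d,180,110,110,110,5,'pics/d1.png')
crop(d,340,220,150,190,3,'pics/d2.png')
crop(s,260,110,100,90,6,'pics/s2.png')
E
```

```text
(no output)
```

View pics/s1.png

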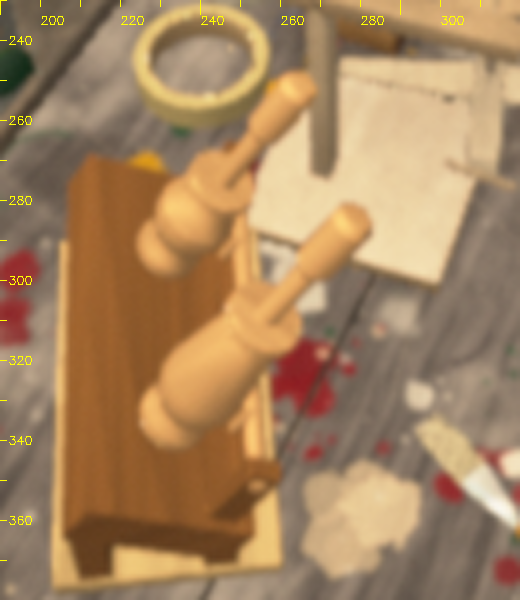

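View pics/d1.png

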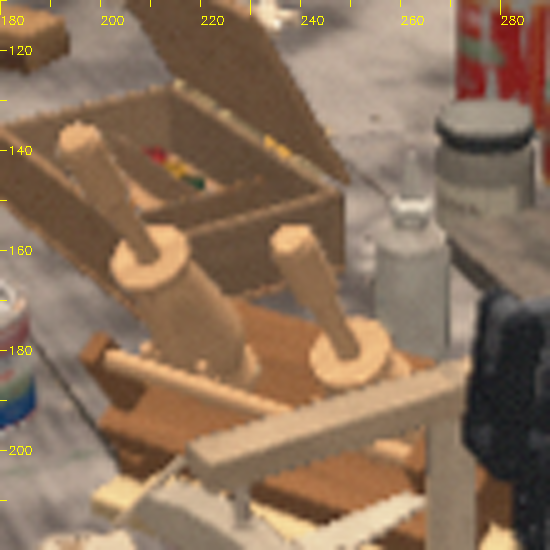

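View pics/d2.png

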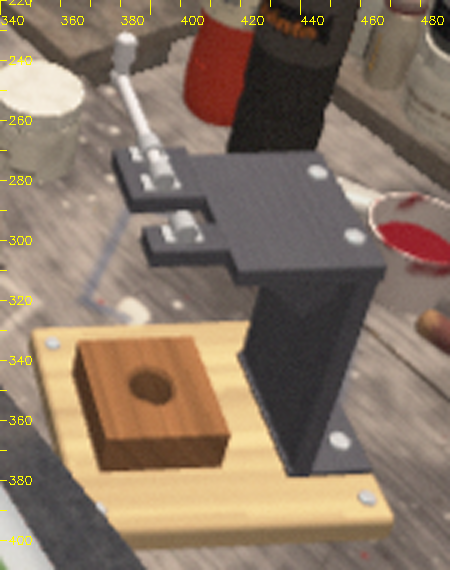

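View pics/s2.png

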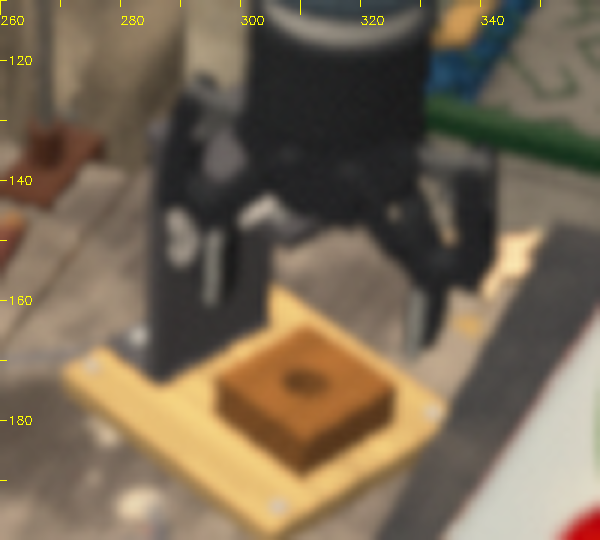

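```bash
cat > m.py <<'E'
from h import *
import json
S=dict(fx=399.8552726876894,fy=399.8552726876894,cx=276.75328648280026,cy=210.01218817813344,origin=np.array([0.28155607,0.79498122,0.90818652]),orientation=[0.0827222,-0.2014303,0.9024651,-0.37167139])
D=dict(fx=427.5869599693768,fy=427.5869599693768,cx=279.7224849828159,cy=210.8641139582925,origin=np.array([0.19592591,-0.53386025,0.66114501]),orientation=[-0.46439644,0.85227646,-0.20693294,0.12304283])
W0=dict(fx=331.7313611847618,fy=331.7313611847618,cx=278.7940858219265,cy=207.4595921652071,origin=np.array([0.54962219,0.07337055,0.37253197]),orientation=[1.46706965e-01,9.89179501e-01,-4.32051603e-05,-9.89712868e-04])
E
python3 - <<'E'
from m import *
for n,o in dict(foottop=[(S,(277.5,284.5)),(D,(196,137))],footlow=[(S,(268,297.5)),(D,(206,152))],disk=[(S,(256,308)),(D,(210,161))],
 sh_foottop=[(S,(263.5,251)),(D,(238.5,158))],sh_disk=[(S,(244.5,274)),(D,(250,180))],
 socket=[(S,(310.8,173.7)),(D,(390,348.3)),(W0,(336,337))],socket2=[(S,(310.8,173.7)),(D,(390,348.3))]).items(): print(n,*tri(o))
print('staple-ish',onz(D,(402,295),.197),'knob',onz(D,(382,238),.217))
im=cv2.imread('pics/wrist0.png');crop(im,260,230,190,150,4,'pics/w1.png')
E
```

```text
foottop [0.46867744 0.39442586 0.25904   ] [np.float64(1.0566461906413231), np.float64(1.056646190641493)]
footlow [0.48931695 0.40084627 0.21204176] [np.float64(4.010762870798285), np.float64(4.010762870798351)]
disk [0.50653404 0.41649088 0.17890706] [np.float64(0.23046429512116845), np.float64(0.23046429512114835)]
sh_foottop [0.54121252 0.30913601 0.22650392] [np.float64(0.09984024866006737), np.float64(0.09984024865999067)]
sh_disk [0.58011228 0.33275334 0.14781404] [np.float64(0.5760742027636478), np.float64(0.5760742027637371)]
socket [ 0.61496313 -0.18047315  0.04900473] [np.float64(1.8221023007656882), np.float64(1.5534273400659144), np.float64(0.5484656054948414)]
socket2 [ 0.61509947 -0.18017243  0.04865217] [np.float64(1.6554570408322593), np.float64(1.6554570408321958)]
staple-ish [ 0.59944323 -0.19391715  0.197     ] knob [ 0.64808262 -0.08167622  0.217     ]
```

View pics/w1.png

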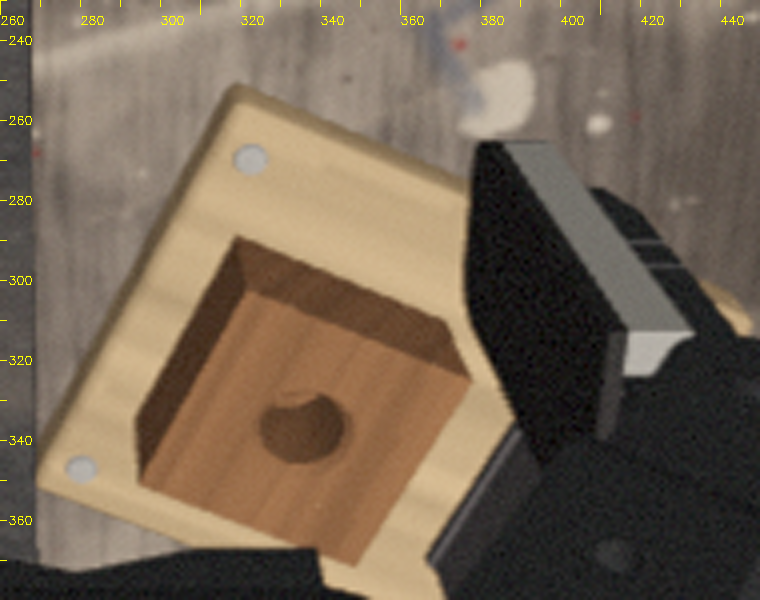

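Run:
```python
from m import *
s=cv2.imread('pics/scene0.png');d=cv2.imread('pics/side0.png')
crop(s,245,200,190,120,4,'pics/s3.png')
crop(d,95,170,220,170,3,'pics/d3.png')
for z,pts in [(.05,[(322.5,302.5),(377.5,325),(348.7,371.7),(294.5,351)])]:
    X=np.array([onz(W0,p,z) for p in pts]);print(X, X.mean(0))
    for i in range(4):
        e=X[(i+1)%4]-X[i];print(np.linalg.norm(e),np.degrees(np.arctan2(e[1],e[0])))
```

```text
[[ 0.59753348 -0.13491653  0.05      ]
 [ 0.66119015 -0.16415229  0.05      ]
 [ 0.63241344 -0.229517    0.05      ]
 [ 0.56725788 -0.19984776  0.05      ]] [ 0.61459874 -0.18210839  0.05      ]
0.070049276916092 -24.668017964769984
0.07141880120590777 -113.76141975311126
0.07159267623830222 155.5173705176001
0.07164269890862397 65.00168361502465
```

View pics/s3.png

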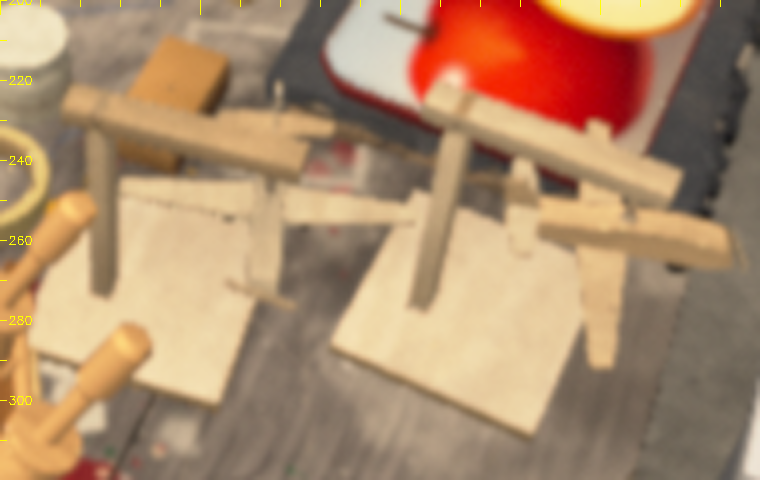

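View pics/d3.png

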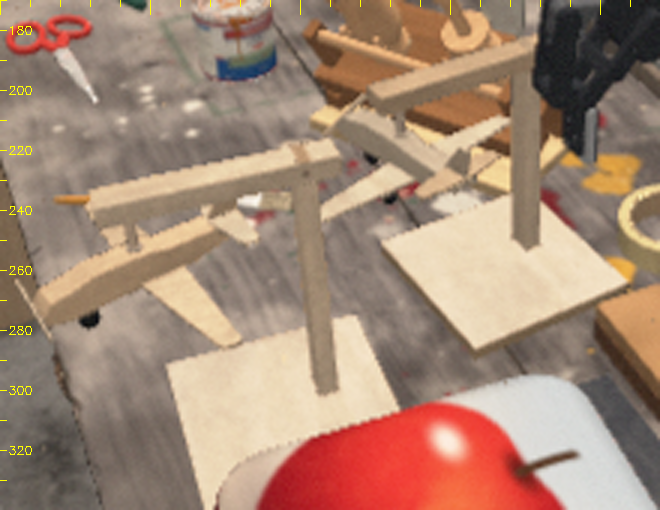

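Run:
```python
from m import *
for n,o in dict(Abase=[(S,(271,273.5)),(D,(270.5,251))],Atop=[(S,(262,226)),(D,(272.5,186))],Aend=[(S,(321,240)),(D,(219,202))],
Bbase=[(S,(350,276)),(D,(204,301))],Btop=[(S,(353,224)),(D,(206,221))],Bend=[(S,(413,247)),(D,(126,237))]).items(): print(n,*tri(o))
```

```text
Abase [0.57454148 0.21288217 0.0062772 ] [np.float64(3.04314572383792), np.float64(3.0431457238378155)]
Atop [0.58817496 0.21722279 0.18951806] [np.float64(4.8998932486344735), np.float64(4.899893248634453)]
Aend [0.44737497 0.19765559 0.19238575] [np.float64(0.4479525676572857), np.float64(0.4479525676573233)]
Bbase [0.37376427 0.12687753 0.00258576] [np.float64(0.8161755493913323), np.float64(0.8161755493912252)]
Btop [0.39378568 0.12651196 0.20312721] [np.float64(1.016607797361258), np.float64(1.0166077973612049)]
Bend [0.24840416 0.1389036  0.20487378] [np.float64(0.7258979325070719), np.float64(0.7258979325071047)]
```

apply_moves(
  plan=[
    {"travel":[-0.05,0,0],"twist":0,"claw":1},
    {"travel":[-0.05,0.02,0],"twist":0,"claw":1},
    {"travel":[-0.05,0.05,0],"twist":0,"claw":1},
    {"travel":[0,0.05,-0.01],"twist":0,"claw":1},
    {"travel":[0,0.05,-0.01],"twist":0,"claw":1},
  ],
)

```text
time_s: 0.78
tool_pos: [0.5298, 0.1655, 0.3759]
tool_rot: [0.707, 0.0, 0.707, -0.0]
contact_force: [-0.1, -0.3, 0.2]
grip_width: 0.085
```

apply_moves(
  plan=[
    {"travel":[0,0.05,-0.01],"twist":0,"claw":1},
    {"travel":[0,0.05,-0.02],"twist":0,"claw":1},
    {"travel":[0,0.05,-0.02],"twist":0,"claw":1},
    {"travel":[0,0.02,0],"twist":10,"claw":1},
    {"travel":[0,0,0],"twist":10,"claw":1},
  ],
)

```text
time_s: 1.4
tool_pos: [0.4791, 0.3361, 0.3748]
tool_rot: [0.696, 0.124, 0.697, -0.124]
contact_force: [0.2, -0.6, -0.4]
grip_width: 0.085
```

apply_moves(
  plan=[
    {"travel":[0,0,0],"twist":10,"claw":1},
    {"travel":[0,0,0],"twist":10,"claw":1},
    {"travel":[0,0,0],"twist":10,"claw":1},
    {"travel":[0,0,0],"twist":10,"claw":1},
    {"travel":[0,0,0],"twist":0,"claw":1},
  ],
)

```text
time_s: 2.02
tool_pos: [0.4799, 0.3342, 0.3751]
tool_rot: [0.612, 0.353, 0.613, -0.353]
contact_force: [1.1, 0.2, -1.2]
grip_width: 0.0854
```

```bash
cat > look.py <<'E'
import sys,pickle
from m import *
from workcell import sensors,cams
tag=sys.argv[1]
s=sensors.sense();Rt=rot(s['tool_rot'])
print(s['time_s'],s['tool_pos'].round(4),'\nx',Rt.apply([1,0,0]).round(3),'y',Rt.apply([0,1,0]).round(3),'z',Rt.apply([0,0,1]).round(3),s['contact_force'].round(1),s['moment'].round(2),round(s['grip_width'],4),s['q'].round(2))
for n in sys.argv[2:]:
    p=cams.camera_params(n);im=cams.capture(n)[:,:,::-1]
    cv2.imwrite(f'pics/{n}_{tag}.png',im);pickle.dump(p,open(f'pics/{n}_{tag}.pkl','wb'))
E
python3 look.py a wrist side scene
```

```text
2.025 [0.4799 0.3342 0.3751] 
x [-0.001 -0.    -1.   ] y [ 0.865  0.501 -0.001] z [ 0.501 -0.865 -0.   ] [ 1.1  0.2 -1.2] [-0.04  0.02  0.02] 0.0854 [ 0.42  0.27  1.17 -0.    1.7   1.46]
```

View pics/wrist_a.png

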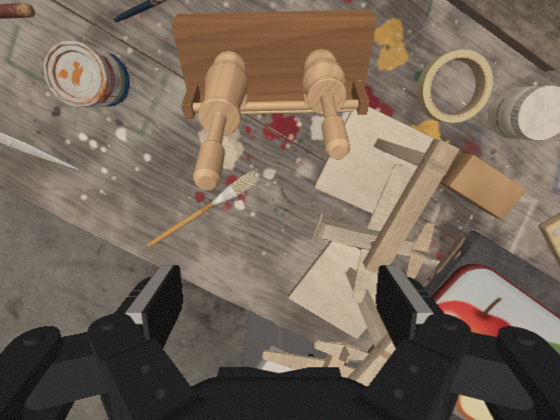

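View pics/side_a.png

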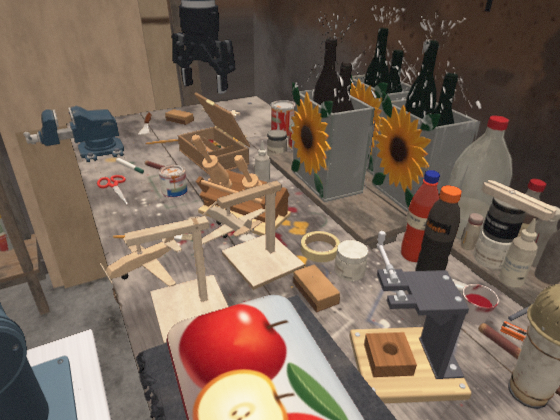

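View pics/scene_a.png

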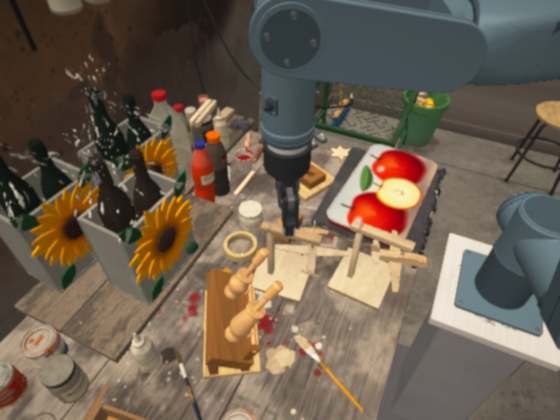

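Run:
```python
from m import *
w=cv2.imread('pics/wrist_a.png')
crop(w,165,35,190,160,4,'pics/w2.png')
```

```text
(no output)
```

View pics/w2.png

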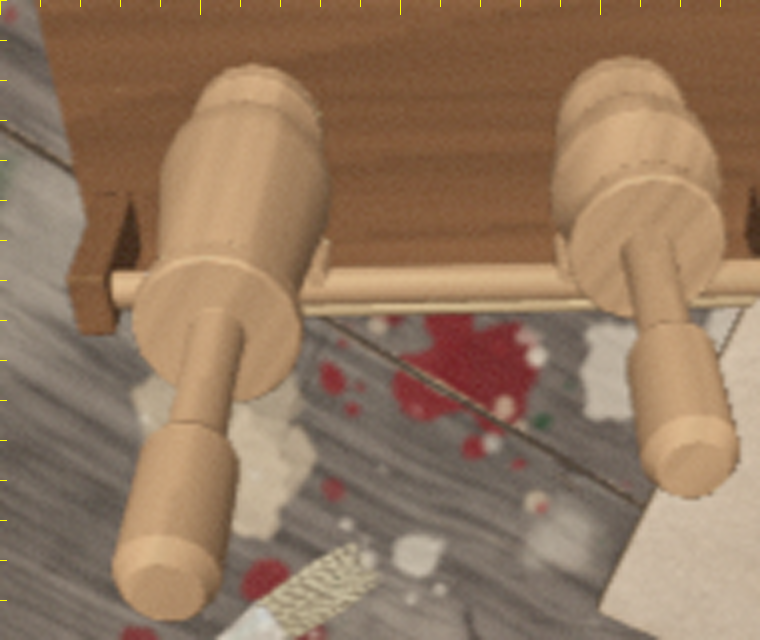

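```bash
cat > fit.py <<'E'
from m import *
import pickle
from scipy.optimize import least_squares
def axis(t,h): return np.array([np.sin(t)*np.cos(h),np.sin(t)*np.sin(h),np.cos(t)])
def fit(obs,x0):
    # obs: (cam,z_mm,uv); x: shoulder xyz, tilt, heading
    f=lambda x: np.concatenate([(proj(c,x[:3]+axis(x[3],x[4])*z/1000)[0]-uv) for c,z,uv in obs])
    r=least_squares(f,x0,loss='soft_l1'); return r.x,f(r.x).reshape(-1,2)
PROF=[(-26,6),(-14,9),(0,9),(0,20),(30,23),(58,24),(90,23),(116,21),(116,7),(164,7),(164,11),(210,11)]
def overlay(im,c,x,fn,box=None,s=4):
    x=np.asarray(x);a=axis(x[3],x[4]);u=np.cross(a,[0,0,1.]);
    if np.linalg.norm(u)<1e-6:u=np.array([1.,0,0])
    u/=np.linalg.norm(u);v=np.cross(a,u)
    th=np.linspace(0,2*np.pi,40)
    big=cv2.resize(im,None,fx=s,fy=s,interpolation=cv2.INTER_CUBIC)
    for z,r in PROF:
        P=x[:3]+a*z/1000+np.outer(np.cos(th),u)*r/1000+np.outer(np.sin(th),v)*r/1000
        cv2.polylines(big,[np.round(((proj(c,P)+.5)*s)).astype(int)],True,(0,255,0) if z>0 else (255,255,0),1)
    if box: x0,y0,w,h=box; big=big[y0*s:(y0+h)*s,x0*s:(x0+w)*s]
    cv2.imwrite(fn,big)
E
python3 - <<'E'
from fit import *
W=pickle.load(open('pics/wrist_a.pkl','rb'))
obs=[(W,116,(219.3,117)),(W,210,(206.8,182)),(S,116,(256,308)),(S,210,(277.5,284.5)),(D,116,(210,161)),(D,210,(196,137)),(W,164,(216,141))]
x,r=fit(obs,[.57,.45,.08,.5,np.radians(210)])
print(x,np.degrees(x[3:]));print(r.round(1))
a=axis(x[3],x[4]);print('foot',x[:3]+a*.187,'tip',x[:3]+a*.21)
obs=[(W,80,(165+647/4,35+244/4)),(W,174,(165+692/4,35+465/4)),(S,80,(244.5,274)),(S,174,(263.5,251)),(D,80,(250,180)),(D,174,(238.5,158))]
y,r2=fit(obs,[.57,.45,.08,.5,np.radians(210)]);print('short',y,np.degrees(y[3:]));print(r2.round(1))
c=(x[:3]+y[:3])/2;e=x[:3]-y[:3];print('rest mid',c,np.linalg.norm(e),'yaw',np.degrees(np.arctan2(e[1],e[0]))-90)
overlay(cv2.imread('pics/wrist_a.png'),W,x,'pics/ow.png',(165,35,120,160))
overlay(cv2.imread('pics/side_a.png'),D,x,'pics/od.png',(180,120,90,90),6)
overlay(cv2.imread('pics/scene_a.png'),S,x,'pics/os.png',(200,260,110,100),5)
E
```

```text
[0.55514492 0.44644195 0.07741772 0.51536741 3.69862161] [ 29.52837777 211.9154081 ]
[[ 0.5 -0.6]
 [ 0.3 -1.9]
 [-0.1 -0. ]
 [ 0.8 -1.5]
 [ 0.   0.3]
 [-0.6  0.3]
 [-2.   4.4]]
foot [0.47691356 0.39771803 0.24012861] tip [0.46729152 0.39172524 0.26014117]
short [0.6137501  0.35290742 0.07834266 0.53259551 3.67768314] [ 30.5154749  210.71572234]
[[ 0.1 -0.5]
 [ 0.2 -0.4]
 [ 0.8  0.3]
 [ 1.7 -0.4]
 [-0.2  0.3]
 [-1.1 -0.2]]
rest mid [0.58444751 0.39967469 0.07788019] 0.11038175231768936 yaw 32.06969425096493
```

View pics/ow.png

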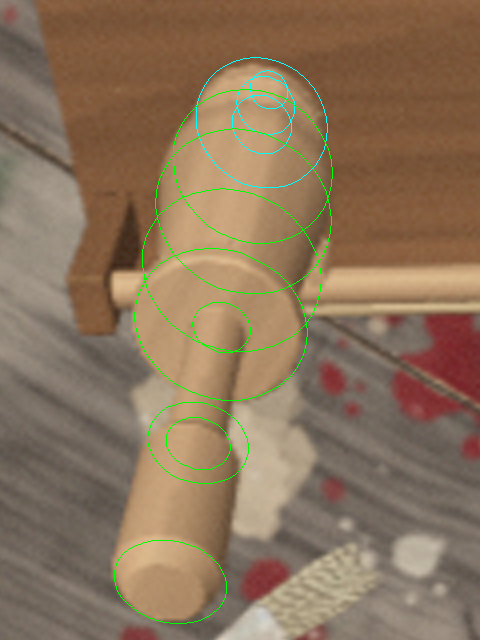

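View pics/od.png

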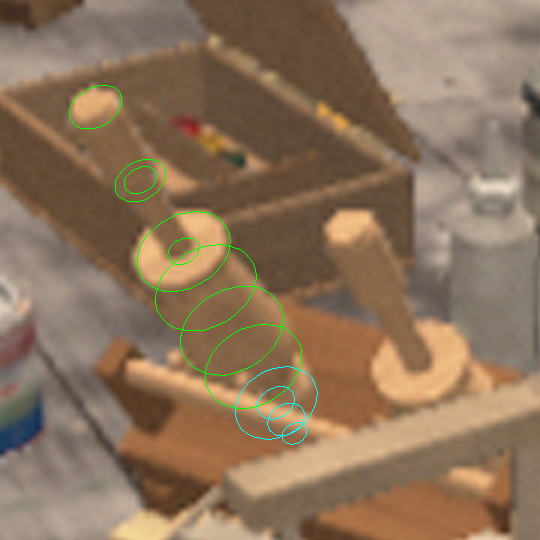

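View pics/os.png

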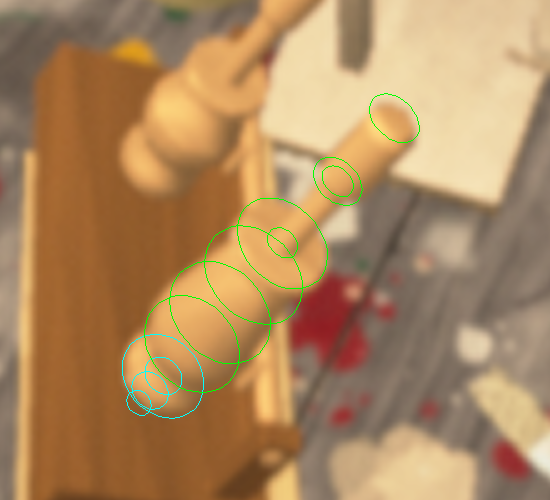

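apply_moves(
  plan=[
    {"travel":[0,0.014,-0.028],"twist":0,"claw":1},
    {"travel":[0,0.0137,-0.0285],"twist":0,"claw":1},
    {"travel":[0.03,0,0],"twist":-1.4,"claw":1},
    {"travel":[0.03,0,0],"twist":0,"claw":1},
    {"travel":[0,0,0],"twist":0,"claw":1},
  ],
)

```text
time_s: 2.8
tool_pos: [0.4746, 0.3964, 0.3128]
tool_rot: [0.616, 0.344, 0.618, -0.347]
contact_force: [-0.5, 0.1, -0.3]
grip_width: 0.0853
```

```bash
python3 look.py b wrist
```

```text
2.8 [0.4746 0.3964 0.3128] 
x [-0.005 -0.003 -1.   ] y [ 0.853  0.523 -0.006] z [ 0.523 -0.853 -0.   ] [-0.5  0.1 -0.3] [-0.03  0.01 -0.01] 0.0853 [ 0.52  0.35  1.21 -0.    1.59  1.54]
```

View pics/wrist_b.png

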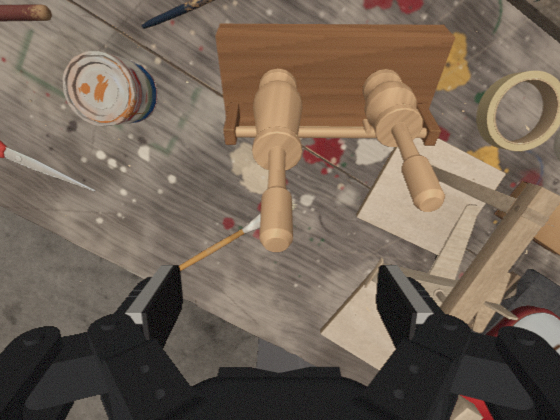

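Run:
```python
from fit import *
W=pickle.load(open('pics/wrist_a.pkl','rb'));B=pickle.load(open('pics/wrist_b.pkl','rb'))
obs=[(W,116,(219.3,117)),(W,210,(206.8,182.3)),(S,116,(256,308)),(S,210,(278,284.5)),(D,116,(210,161)),(D,210,(196,137)),(B,210,(276,239)),(B,116,(277,149.5))]
x,r=fit(obs,[.57,.45,.08,.5,np.radians(210)])
print(x,np.degrees(x[3:]));print(r.round(1))
a=axis(x[3],x[4]);print('foot',x[:3]+a*.187,'tip',x[:3]+a*.21)
overlay(cv2.imread('pics/wrist_b.png'),B,x,'pics/ow2.png',(200,40,140,220),3)
```

```text
[0.55535807 0.44684513 0.0757722  0.51481846 3.68973667] [ 29.49692517 211.40633864]
[[-0.  -1.1]
 [-0.8 -3.2]
 [-0.2  0.7]
 [ 0.1 -0.5]
 [-0.1  0.7]
 [-0.8  0.7]
 [ 0.5  1.1]
 [ 0.2  0.6]]
foot [0.47677314 0.39886475 0.23853365] tip [0.46710762 0.39296342 0.25855244]
```

View pics/ow2.png

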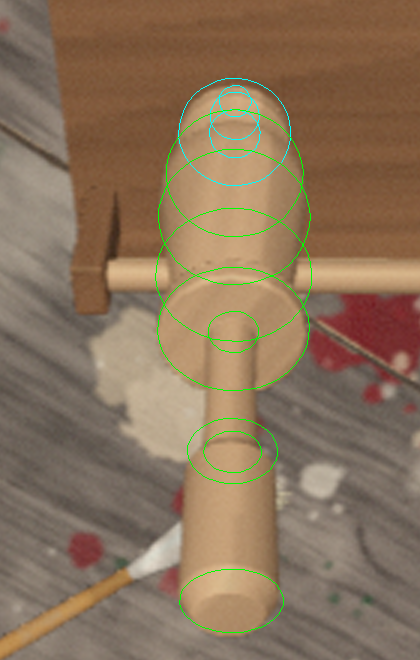

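apply_moves(
  plan=[
    {"travel":[0.03,0.0016,-0.001],"twist":0,"claw":1},
    {"travel":[0.03,0,0],"twist":0,"claw":1},
    {"travel":[0.02,0,0],"twist":0,"claw":1},
    {"travel":[0.0105,0,0],"twist":0,"claw":1},
    {"travel":[0,0,0],"twist":0,"claw":1},
  ],
)

```text
time_s: 3.48
tool_pos: [0.4769, 0.3988, 0.2257]
tool_rot: [0.617, 0.346, 0.617, -0.346]
contact_force: [0.5, 0.2, 0.9]
grip_width: 0.0854
```

apply_moves(
  plan=[
    {"travel":[0,0,0],"twist":0,"claw":-1},
    {"travel":[0,0,0],"twist":0,"claw":-1},
    {"travel":[0,0,0],"twist":0,"claw":-1},
    {"travel":[0,0,0],"twist":0,"claw":-1},
    {"travel":[0,0,0],"twist":0,"claw":-1},
  ],
)

```text
time_s: 4.1
tool_pos: [0.4765, 0.3988, 0.2255]
tool_rot: [0.617, 0.346, 0.617, -0.346]
contact_force: [-1.0, -0.6, 3.2]
grip_width: 0.0204
```

```bash
python3 look.py c wrist scene side; python3 -c "
from h import *
crop(cv2.imread('pics/side_c.png'),170,100,120,110,5,'pics/dc.png')"
```

```text
4.1 [0.4765 0.3988 0.2255] 
x [ 0.  0. -1.] y [0.853 0.521 0.001] z [ 0.521 -0.853 -0.   ] [-1.  -0.6  3.2] [-0.02  0.25 -0.02] 0.0204 [0.52 0.39 1.36 0.   1.39 1.54]
```

View pics/wrist_c.png

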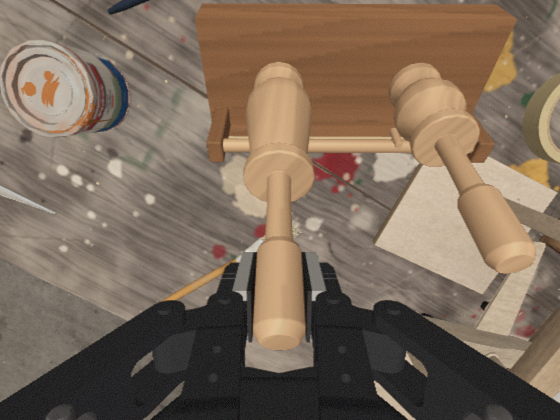

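View pics/dc.png

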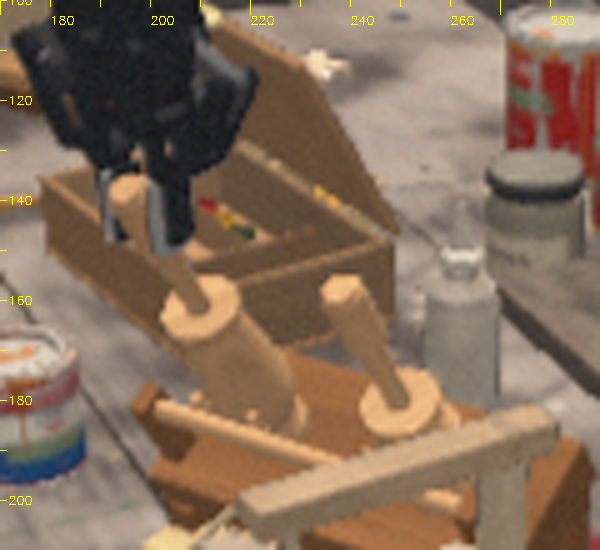

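apply_moves(
  plan=[
    {"travel":[-0.0044,-0.0025,0],"twist":0,"claw":-1},
    {"travel":[-0.0087,-0.0049,0],"twist":0,"claw":-1},
    {"travel":[-0.0087,-0.0049,0],"twist":0,"claw":-1},
    {"travel":[-0.0087,-0.0049,0],"twist":0,"claw":-1},
    {"travel":[-0.0087,-0.0049,0],"twist":0,"claw":-1},
  ],
)

```text
time_s: 4.88
tool_pos: [0.4573, 0.3869, 0.2649]
tool_rot: [0.617, 0.346, 0.617, -0.346]
contact_force: [-0.5, -0.9, -1.8]
grip_width: 0.0206
```

```bash
python3 look.py d wrist scene side; python3 -c "
from h import *
crop(cv2.imread('pics/side_d.png'),170,90,120,110,5,'pics/dd.png')
crop(cv2.imread('pics/scene_d.png'),190,230,130,140,4,'pics/sd.png')"
```

```text
4.875 [0.4573 0.3869 0.2649] 
x [-0. -0. -1.] y [ 0.854  0.521 -0.   ] z [ 0.521 -0.854  0.   ] [-0.5 -0.9 -1.8] [-0.01  0.08  0.06] 0.0206 [ 0.52  0.33  1.36 -0.    1.46  1.54]
```

View pics/dd.png

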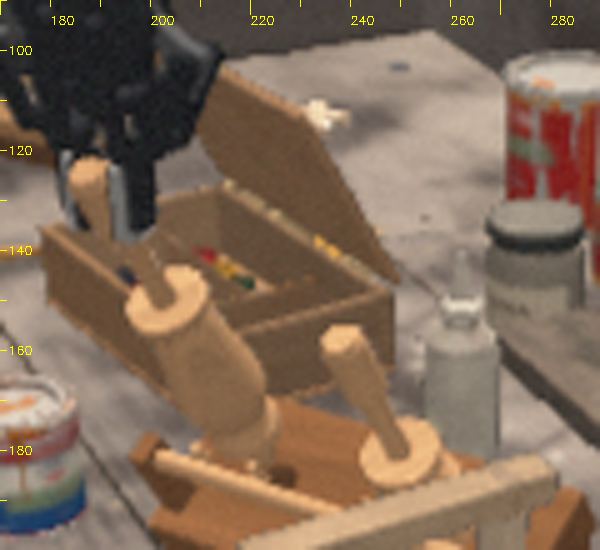

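View pics/sd.png

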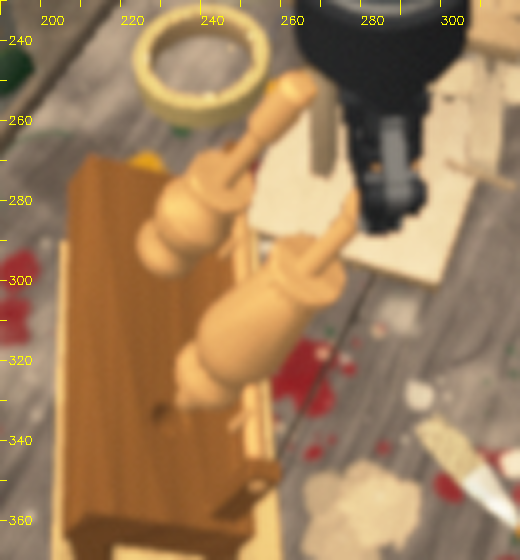

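apply_moves(
  plan=[
    {"travel":[-0.03,-0.005,0],"twist":0,"claw":-1},
    {"travel":[-0.04,0,0],"twist":0,"claw":-1},
    {"travel":[-0.04,0,0],"twist":0,"claw":-1},
    {"travel":[-0.04,0,0],"twist":0,"claw":-1},
    {"travel":[-0.035,0,0],"twist":0,"claw":-1},
  ],
)

```text
time_s: 5.65
tool_pos: [0.4535, 0.3845, 0.4504]
tool_rot: [0.617, 0.346, 0.617, -0.346]
contact_force: [-0.2, 0.4, -1.4]
grip_width: 0.0204
```

```bash
python3 look.py e wrist side
```

```text
5.65 [0.4535 0.3845 0.4504] 
x [ 0.  0. -1.] y [0.854 0.521 0.   ] z [ 0.521 -0.854  0.   ] [-0.2  0.4 -1.4] [-0.06  0.05  0.01] 0.0204 [ 0.52  0.3   0.96 -0.    1.88  1.54]
```

View pics/wrist_e.png

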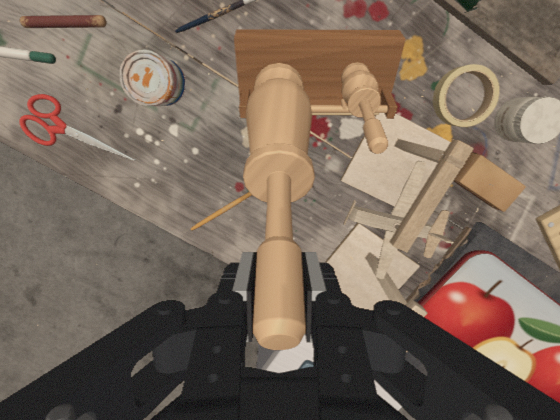

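View pics/side_e.png

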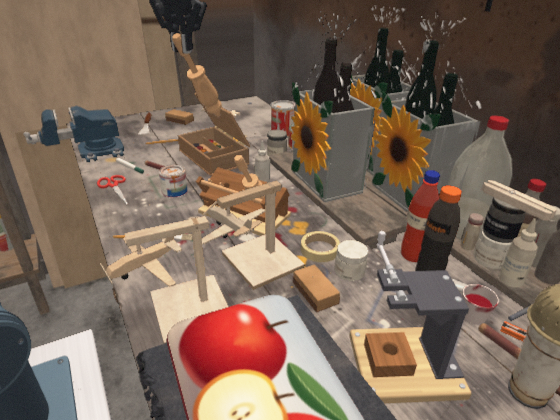

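apply_moves(
  plan=[
    {"travel":[0,-0.008,0.016],"twist":0,"claw":-1},
    {"travel":[0,-0.0165,0.034],"twist":0,"claw":-1},
    {"travel":[0,-0.0165,0.034],"twist":0,"claw":-1},
    {"travel":[0,-0.0165,0.034],"twist":0,"claw":-1},
    {"travel":[0,-0.0165,0.034],"twist":0,"claw":-1},
  ],
)

```text
time_s: 6.38
tool_pos: [0.4687, 0.2139, 0.4467]
tool_rot: [0.616, 0.345, 0.617, -0.347]
contact_force: [0.3, -0.4, -1.8]
grip_width: 0.0204
```

apply_moves(
  plan=[
    {"travel":[0,-0.0165,0.034],"twist":0,"claw":-1},
    {"travel":[0,-0.0165,0.034],"twist":0,"claw":-1},
    {"travel":[0,-0.0165,0.034],"twist":0,"claw":-1},
    {"travel":[0,-0.0165,0.034],"twist":0,"claw":-1},
    {"travel":[0,-0.0165,0.034],"twist":0,"claw":-1},
  ],
)

```text
time_s: 7.0
tool_pos: [0.4864, 0.0261, 0.4468]
tool_rot: [0.615, 0.346, 0.618, -0.347]
contact_force: [0.6, 0.4, -1.6]
grip_width: 0.0202
```

apply_moves(
  plan=[
    {"travel":[0,-0.0165,0.034],"twist":0,"claw":-1},
    {"travel":[0,-0.0165,0.034],"twist":0,"claw":-1},
    {"travel":[0,-0.0165,0.034],"twist":0,"claw":-1},
    {"travel":[0,-0.016,0.033],"twist":0,"claw":-1},
    {"travel":[0,0,0],"twist":4,"claw":-1},
  ],
)

```text
time_s: 7.62
tool_pos: [0.5008, -0.1245, 0.4459]
tool_rot: [0.601, 0.368, 0.605, -0.37]
contact_force: [-0.5, -0.5, -2.9]
grip_width: 0.0205
```

apply_moves(
  plan=[
    {"travel":[0,0,0],"twist":10,"claw":-1},
    {"travel":[0,0,0],"twist":10,"claw":-1},
    {"travel":[0,0,0],"twist":10,"claw":-1},
    {"travel":[0,0,0],"twist":10,"claw":-1},
    {"travel":[0,0,0],"twist":10,"claw":-1},
  ],
)

```text
time_s: 8.25
tool_pos: [0.5007, -0.1217, 0.4467]
tool_rot: [-0.389, -0.589, -0.392, 0.591]
contact_force: [-0.9, 0.4, -2.3]
grip_width: 0.0205
```

apply_moves(
  plan=[
    {"travel":[0,0,0],"twist":2,"claw":-1},
    {"travel":[0.03,0,0],"twist":0,"claw":-1},
    {"travel":[0.04,0,0],"twist":0,"claw":-1},
    {"travel":[0.02,0,0],"twist":0,"claw":-1},
    {"travel":[0,0,0],"twist":0,"claw":-1},
  ],
)

```text
time_s: 8.88
tool_pos: [0.4998, -0.1207, 0.3592]
tool_rot: [-0.382, -0.594, -0.384, 0.595]
contact_force: [-5.0, 2.5, 7.7]
grip_width: 0.0205
```

```bash
python3 look.py f wrist side scene
```

```text
8.875 [ 0.4998 -0.1207  0.3592] 
x [-0.003  0.001 -1.   ] y [ 0.91  -0.414 -0.003] z [-0.414 -0.91   0.001] [-5.   2.5  7.7] [ 0.41  1.04 -0.04] 0.0205 [-0.45  0.14  1.38 -0.    1.63  1.54]
```

View pics/wrist_f.png

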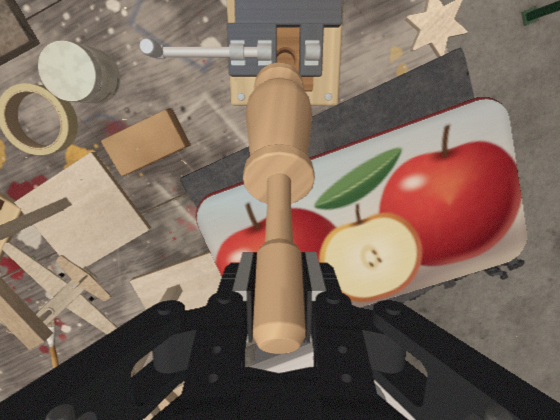

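View pics/side_f.png

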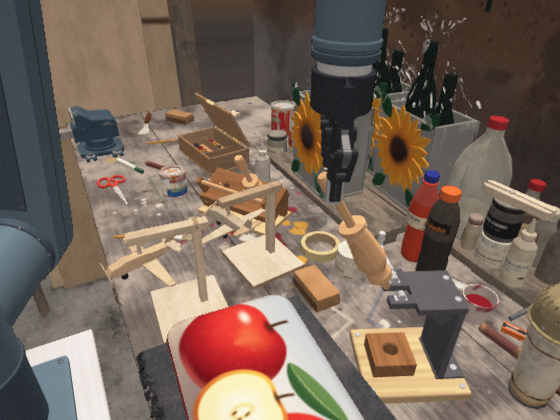

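View pics/scene_f.png

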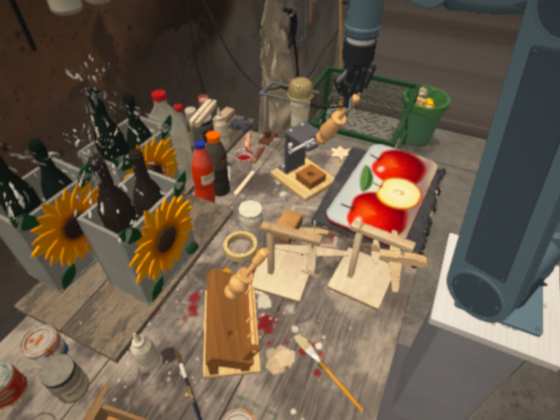

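apply_moves(
  plan=[
    {"travel":[-0.015,0,0],"twist":0,"claw":-1},
    {"travel":[-0.015,-0.005,0],"twist":0,"claw":-1},
    {"travel":[0,-0.02,0.004],"twist":0,"claw":-1},
    {"travel":[0,-0.02,0.003],"twist":0,"claw":-1},
    {"travel":[0,-0.005,0],"twist":0,"claw":-1},
  ],
)

```text
time_s: 9.65
tool_pos: [0.453, -0.1065, 0.3901]
tool_rot: [0.383, 0.595, 0.382, -0.595]
contact_force: [0.4, 1.3, -2.5]
grip_width: 0.0207
```

```bash
python3 look.py g wrist side scene; python3 -c "
from h import *
crop(cv2.imread('pics/wrist_g.png'),130,0,220,200,3,'pics/wg.png')
crop(cv2.imread('pics/side_g.png'),290,150,180,200,3,'pics/dg.png')
crop(cv2.imread('pics/scene_g.png'),270,80,110,130,5,'pics/sg.png')"
```

```text
9.65 [ 0.453  -0.1065  0.3901] 
x [ 0.001 -0.001 -1.   ] y [ 0.909 -0.416  0.001] z [-0.416 -0.909  0.   ] [ 0.4  1.3 -2.5] [0.01 0.08 0.02] 0.0207 [-0.47  0.04  1.42 -0.    1.68  1.53]
```

View pics/wg.png

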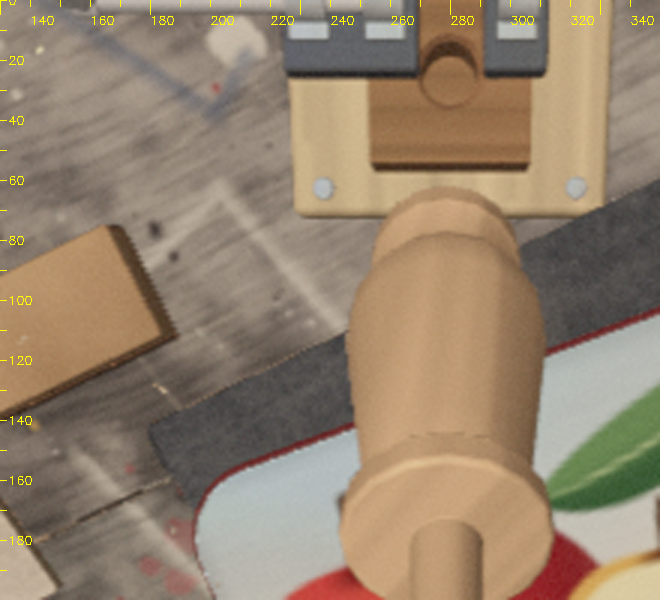

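View pics/dg.png

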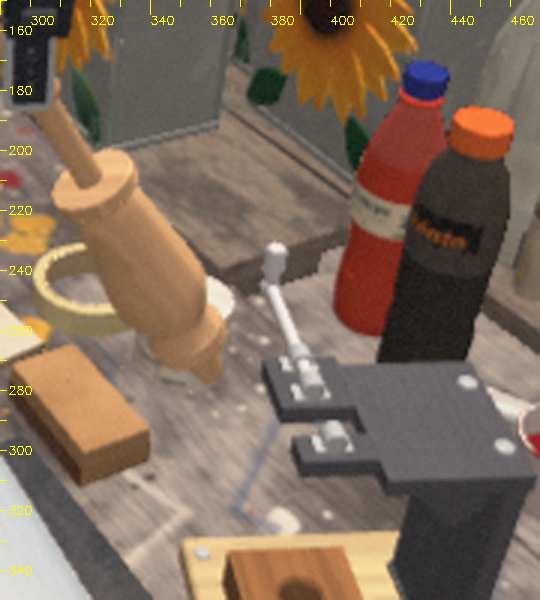

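View pics/sg.png

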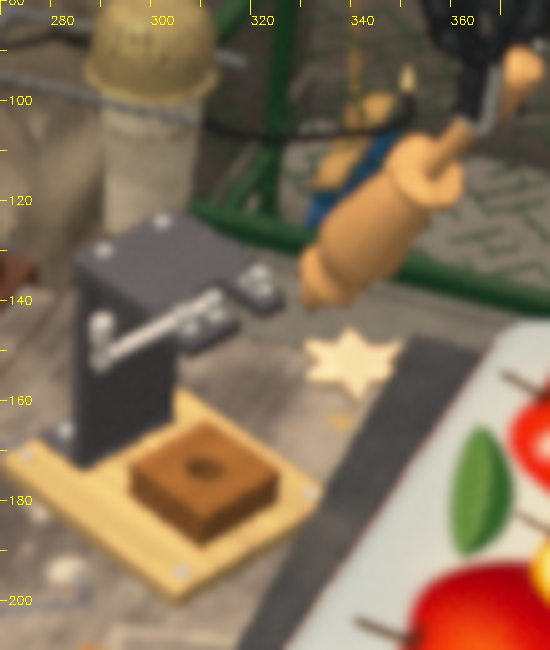

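Run:
```python
from fit import *
from scipy.spatial.transform import Rotation
W=pickle.load(open('pics/wrist_g.pkl','rb'))
obs=[(W,116,(279.3,176)),(W,210,(279.5,330)),(S,116,(355,114)),(S,210,(375,93.6)),(D,116,(321.7,211.7)),(D,-26,(360.7,274)),(W,-26,(279.8,29))]
x,r=fit(obs,[.55,-.16,.22,.5,np.radians(155)])
print(x,np.degrees(x[3:]));print(r.round(1))
T=np.array([0.453,-0.1065,0.3901]);a=axis(x[3],x[4]);F=x[:3]+a*.187
tx=np.array([0,0,-1]);ty=np.array([.909,-.416,0]);tz=np.array([-.416,-.909,0])
print('foot in tool',[(F-T)@v for v in (tx,ty,tz)],'axis',[a@v for v in(tx,ty,tz)])
overlay(cv2.imread('pics/side_g.png'),D,x,'pics/od2.png',(290,150,110,140),5)
overlay(cv2.imread('pics/wrist_g.png'),W,x,'pics/ow3.png',(200,0,160,420),2)
# stand: socket & fork checks
for z,uvs in [(.19,[(225,25),(269,25),(291,25),(313,25)]),(.05,[(254,56),(306,56)]),(0.0,[(228,71),(332,71)])]:
    for uv in uvs: print(z,uv,onz(W,uv,z))
```

```text
[ 0.55338556 -0.1539111   0.24675621  0.6498532   2.70978691] [ 37.2338457 155.2593533]
[[ 0.1 -9.6]
 [-0.1  1.4]
 [-1.4 -0.1]
 [ 0.4  3. ]
 [ 3.2  1.7]
 [14.   0.1]
 [-0.3 12.4]]
foot in tool [np.float64(-0.005540487706619579), np.float64(-0.002136611601523439), np.float64(0.001040878886545659)] axis [np.float64(-0.7961726309495087), np.float64(-0.60486685772823), np.float64(-0.0015798063013237607)]
0.19 (225, 25) [ 0.6067673  -0.12311234  0.19      ]
0.19 (269, 25) [ 0.58984794 -0.16007826  0.19      ]
0.19 (291, 25) [ 0.58138791 -0.17856198  0.19      ]
0.19 (313, 25) [ 0.57292764 -0.19704621  0.19      ]
0.05 (254, 56) [ 0.59316957 -0.1352023   0.05      ]
0.05 (306, 56) [ 0.5642913  -0.19829341  0.05      ]
0.0 (228, 71) [ 0.59840178 -0.09072732  0.        ]
0.0 (332, 71) [ 0.53387979 -0.23168683  0.        ]
```

View pics/od2.png

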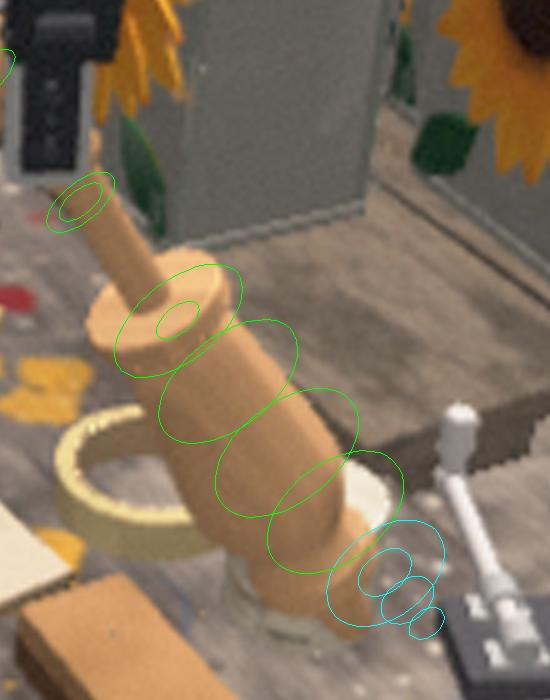

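View pics/ow3.png

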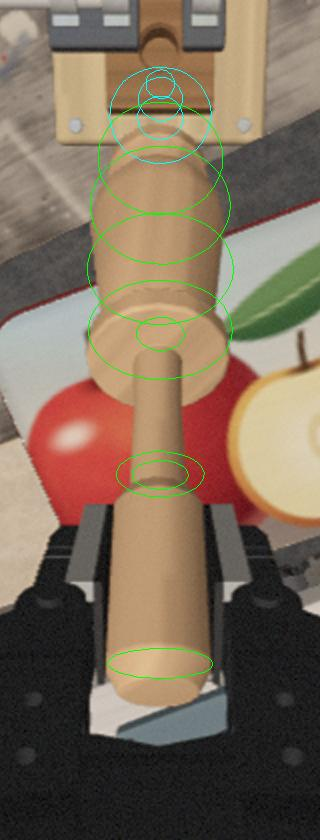

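```bash
cat > g.py <<'E'
from fit import *
W=pickle.load(open('pics/wrist_g.pkl','rb'))
obs=[(W,116,(279.3,177)),(W,210,(279.5,337)),(S,116,(355,114)),(S,210,(375,93.6)),(D,116,(321.7,211.7)),(D,-26,(360.7,274))]
x,r=fit(obs,[.55,-.16,.22,.5,np.radians(155)])
print(x,np.degrees(x[3:]));print(r.round(1))
T=np.array([0.453,-0.1065,0.3901]);a=axis(x[3],x[4]);F=x[:3]+a*.187
tx=np.array([0,0,-1]);ty=np.array([.909,-.416,0]);tz=np.array([-.416,-.909,0])
print('foot in tool',[(F-T)@v for v in (tx,ty,tz)],'axis',[a@v for v in(tx,ty,tz)])
if __name__=='__main__':
    overlay(cv2.imread('pics/side_g.png'),D,x,'pics/od2.png',(290,150,110,140),5)
    overlay(cv2.imread('pics/wrist_g.png'),W,x,'pics/ow3.png',(200,0,160,420),2)
    print('hole',onz(W,(280,25),.05))
E
python3 g.py
```

```text
[ 0.53836524 -0.14522496  0.24124611  0.52865427  2.72607189] [ 30.28965874 156.19241387]
[[-1.  -0.4]
 [ 0.3  0.3]
 [ 0.1  0.1]
 [-0.2 -0.9]
 [-0.7  0.1]
 [ 0.5  3.1]]
foot in tool [np.float64(-0.012618102676395404), np.float64(-0.0005708476357508085), np.float64(0.0009782015081869662)] axis [np.float64(-0.8634865982241176), np.float64(-0.5041574241138649), np.float64(0.006893854874908317)]
hole [ 0.61243665 -0.18213374  0.05      ]
```

View pics/od2.png

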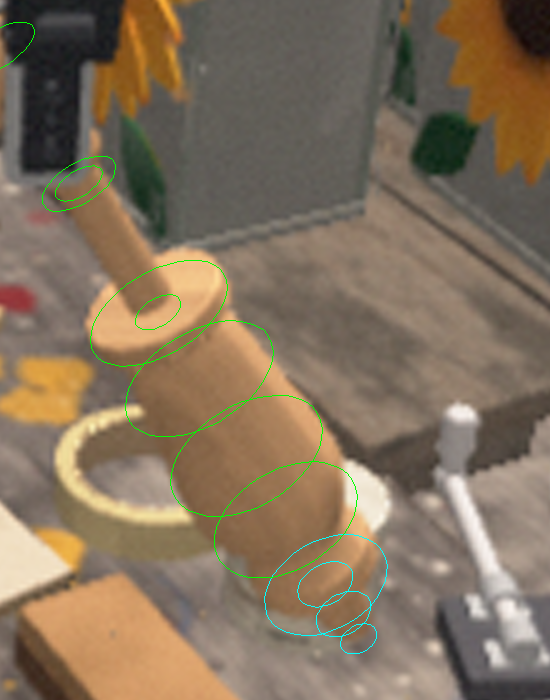

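View pics/ow3.png

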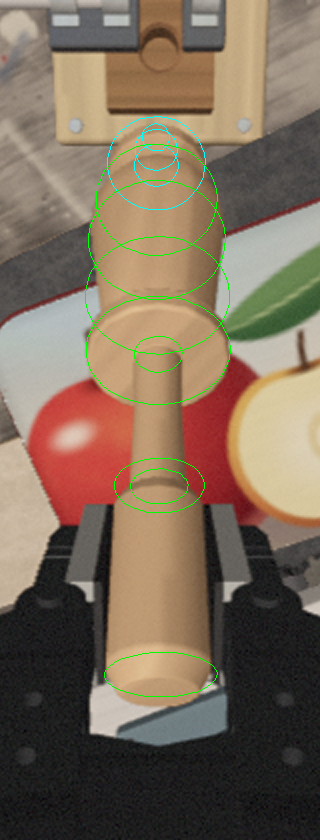

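apply_moves(
  plan=[
    {"travel":[0.03,0,0.0012],"twist":0,"claw":-1},
    {"travel":[0.04,0,0],"twist":0,"claw":-1},
    {"travel":[0.04,0,0],"twist":0,"claw":-1},
    {"travel":[0.025,0,0],"twist":0,"claw":-1},
    {"travel":[0,0.015,0],"twist":0,"claw":-1},
  ],
)

```text
time_s: 10.42
tool_pos: [0.4661, -0.1136, 0.2523]
tool_rot: [-0.381, -0.594, -0.384, 0.596]
contact_force: [0.3, 0.1, -0.8]
grip_width: 0.0205
```

apply_moves(
  plan=[
    {"travel":[0,0.015,0],"twist":0,"claw":-1},
    {"travel":[0,0.01,0],"twist":0,"claw":-1},
    {"travel":[0,0.01,0],"twist":0,"claw":-1},
    {"travel":[0,0,0],"twist":0,"claw":-1},
    {"travel":[0,0,0],"twist":0,"claw":-1},
  ],
)

```text
time_s: 11.05
tool_pos: [0.4984, -0.1285, 0.2542]
tool_rot: [-0.382, -0.595, -0.382, 0.595]
contact_force: [0.1, 0.5, -1.8]
grip_width: 0.0203
```

```bash
python3 look.py h wrist side scene; python3 -c "
from h import *
crop(cv2.imread('pics/wrist_h.png'),180,0,220,200,3,'pics/wh.png')
crop(cv2.imread('pics/side_h.png'),290,190,180,200,3,'pics/dh.png')
crop(cv2.imread('pics/scene_h.png'),270,80,110,130,5,'pics/sh.png')"
```

```text
11.05 [ 0.4984 -0.1285  0.2542] 
x [-0.  0. -1.] y [ 0.909 -0.416 -0.   ] z [-0.416 -0.909 -0.   ] [ 0.1  0.5 -1.8] [ 0.03  0.12 -0.  ] 0.0203 [-0.47  0.18  1.58 -0.    1.38  1.53]
```

View pics/wh.png

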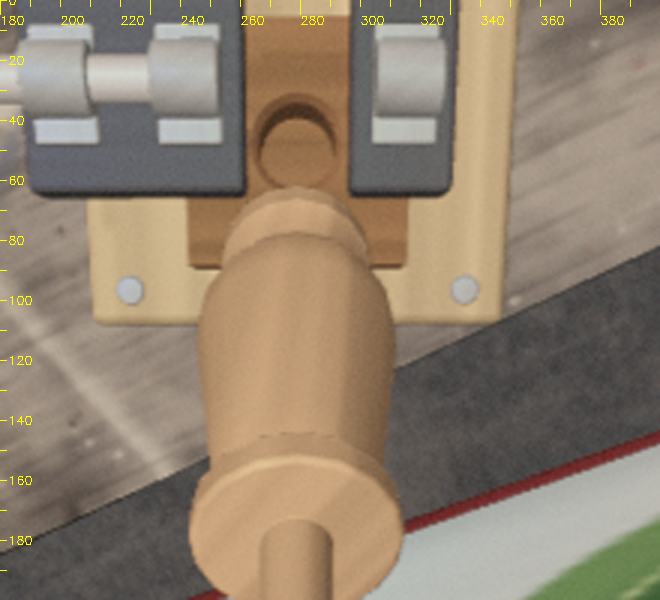

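View pics/dh.png

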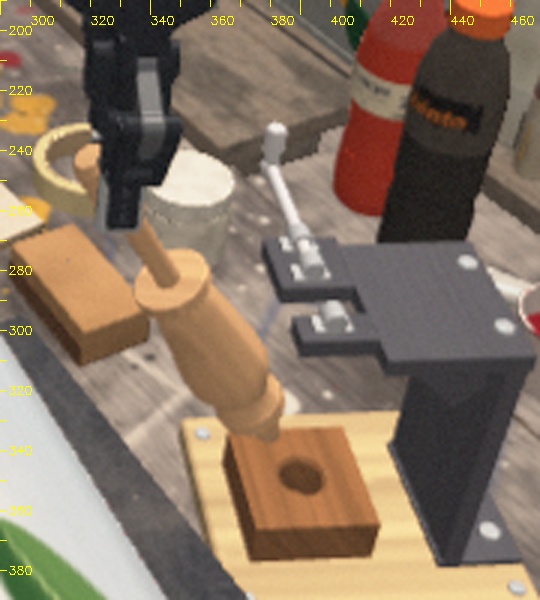

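View pics/sh.png

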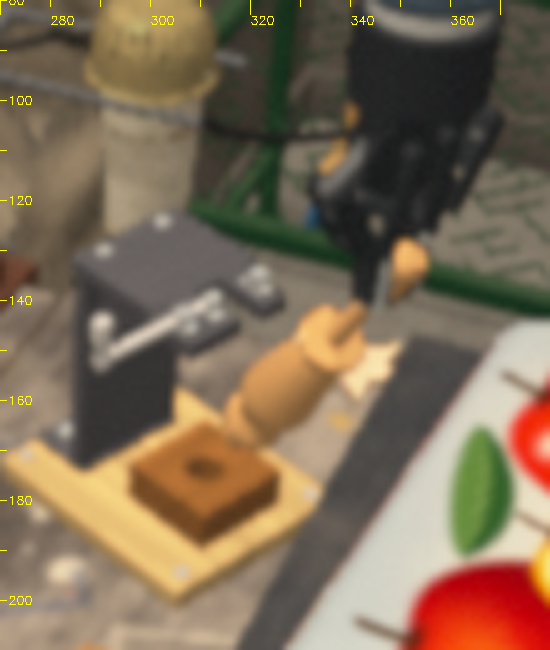

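Run:
```python
from fit import *
W=pickle.load(open('pics/wrist_h.pkl','rb'))
f=np.array([.909,-.416,0]);T=np.array([.4984,-.1285,.2542])
for n,uv,z,off in [('blockfront',(279,88),.05,.036),('prongfront',(279,64.5),.184,.030),('prongfront top',(279,63),.19,.030),('hole',(279,47),.05,0),('hole top rim',(279,31),.05,-.015)]:
    X=onz(W,uv,z);print(n,X,'socket est',X+f*off,'tcp x_s',(T-X-f*off)@f)
```

```text
blockfront [ 0.5813814  -0.16755852  0.05      ] socket est [ 0.6141054  -0.18253452  0.05      ] tcp x_s -0.12765456896361335
prongfront [ 0.5871964  -0.17011141  0.184     ] socket est [ 0.6144664  -0.18259141  0.184     ] tcp x_s -0.12800638367741482
prongfront top [ 0.58731061 -0.17015878  0.19      ] socket est [ 0.61458061 -0.18263878  0.19      ] tcp x_s -0.12812990316352119
hole [ 0.61476995 -0.18284998  0.05      ] socket est [ 0.61476995 -0.18284998  0.05      ] tcp x_s -0.12838987426680507
hole top rim [ 0.62721318 -0.1885488   0.05      ] socket est [ 0.61357818 -0.1823088   0.05      ] tcp x_s -0.12708142899870775
```

apply_moves(
  plan=[
    {"travel":[0.0107,0.0067,0],"twist":0,"claw":-1},
    {"travel":[0.0107,0.0067,0],"twist":0,"claw":-1},
    {"travel":[0.0107,0.0067,0],"twist":0,"claw":-1},
    {"travel":[0.0075,0.0046,0],"twist":0,"claw":-1},
    {"travel":[0,0,0],"twist":0,"claw":-1},
  ],
)

```text
time_s: 11.82
tool_pos: [0.521, -0.1389, 0.2135]
tool_rot: [-0.381, -0.595, -0.383, 0.595]
contact_force: [0.6, 1.2, -2.0]
grip_width: 0.0204
```

```bash
python3 look.py i wrist side scene; python3 -c "
from h import *
crop(cv2.imread('pics/wrist_i.png'),180,0,220,200,3,'pics/wi.png')
crop(cv2.imread('pics/side_i.png'),290,190,180,200,3,'pics/di.png')
crop(cv2.imread('pics/scene_i.png'),270,80,110,130,5,'pics/si.png')"
```

```text
11.825 [ 0.521  -0.1389  0.2135] 
x [-0.002  0.001 -1.   ] y [ 0.909 -0.416 -0.002] z [-0.416 -0.909 -0.   ] [ 0.6  1.2 -2. ] [ 0.04  0.1  -0.02] 0.0204 [-0.47  0.25  1.59 -0.    1.3   1.53]
```

View pics/wi.png

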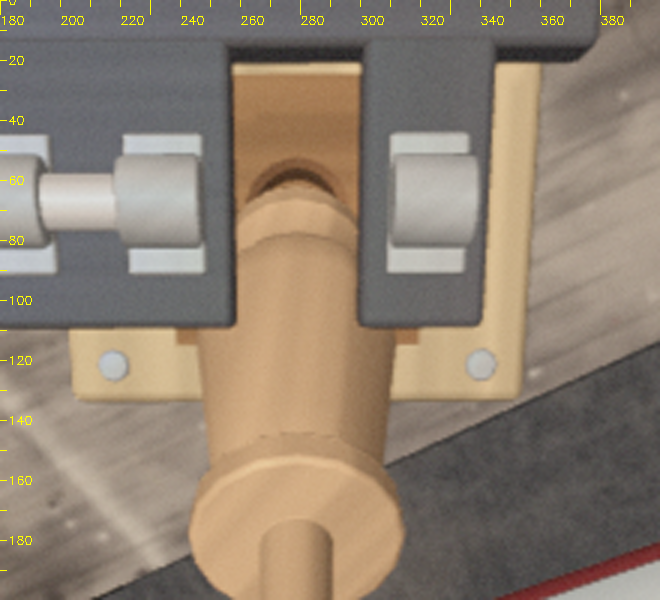

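View pics/di.png

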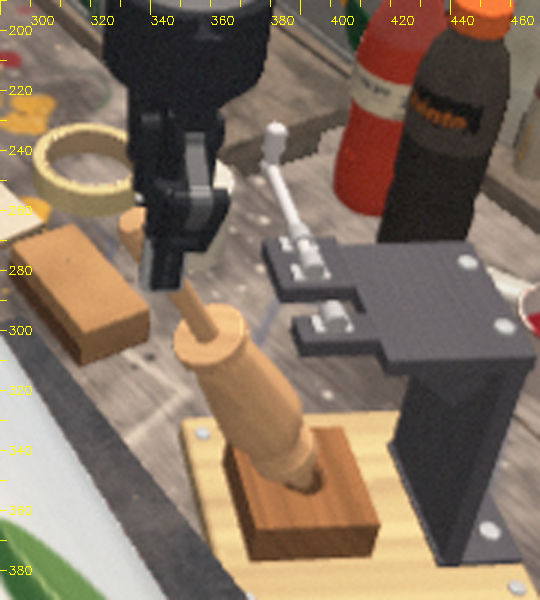

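View pics/si.png

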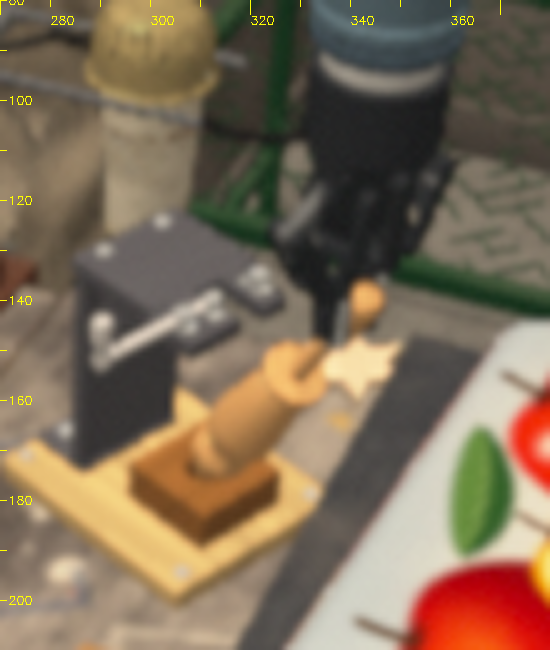

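apply_moves(
  plan=[
    {"travel":[0.0015,0.0045,0],"twist":0,"claw":-1},
    {"travel":[-0.0033,0.0083,0],"twist":0,"claw":-1},
    {"travel":[-0.0029,0.0084,0],"twist":0,"claw":-1},
    {"travel":[0,0,0],"twist":0,"claw":-1},
    {"travel":[0,0,0],"twist":0,"claw":-1},
  ],
)

```text
time_s: 12.6
tool_pos: [0.5409, -0.148, 0.2193]
tool_rot: [0.382, 0.595, 0.382, -0.595]
contact_force: [1.0, -0.0, -1.8]
grip_width: 0.0202
```

```bash
python3 look.py j wrist side scene; python3 -c "
from h import *
crop(cv2.imread('pics/wrist_j.png'),180,0,220,200,3,'pics/wj.png')
crop(cv2.imread('pics/side_j.png'),290,190,180,200,3,'pics/dj.png')
crop(cv2.imread('pics/scene_j.png'),270,80,110,130,5,'pics/sj.png')"
```

```text
12.6 [ 0.5409 -0.148   0.2193] 
x [ 0.001 -0.    -1.   ] y [ 0.909 -0.416  0.001] z [-0.416 -0.909  0.   ] [ 1.  -0.  -1.8] [ 0.04  0.05 -0.03] 0.0202 [-0.47  0.29  1.53  0.    1.33  1.53]
```

View pics/wj.png

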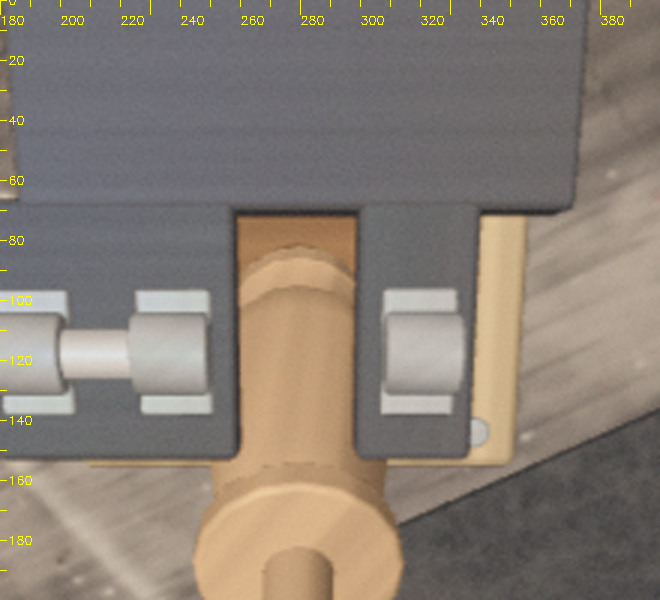

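View pics/dj.png

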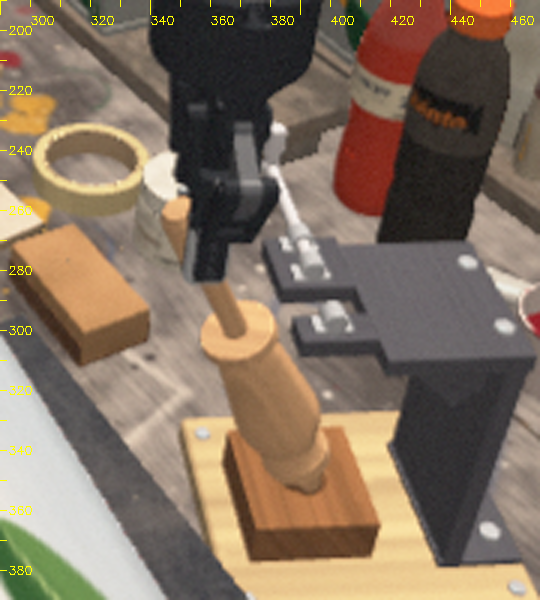

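apply_moves(
  plan=[
    {"travel":[-0.0019,0.0083,0],"twist":0,"claw":-1},
    {"travel":[-0.0016,0.0084,0],"twist":0,"claw":-1},
    {"travel":[-0.0017,0.009,0],"twist":0,"claw":-1},
    {"travel":[-0.0014,0.009,0],"twist":0,"claw":-1},
    {"travel":[0,0,0],"twist":0,"claw":-1},
  ],
)

```text
time_s: 13.38
tool_pos: [0.5726, -0.1625, 0.2254]
tool_rot: [-0.382, -0.595, -0.382, 0.595]
contact_force: [0.5, 0.1, -6.2]
grip_width: 0.0203
```

```bash
python3 look.py k wrist side scene; python3 -c "
from h import *
crop(cv2.imread('pics/wrist_k.png'),180,0,220,220,3,'pics/wk.png')
crop(cv2.imread('pics/side_k.png'),290,190,180,200,3,'pics/dk.png')
crop(cv2.imread('pics/scene_k.png'),270,80,110,130,5,'pics/sk.png')"
```

```text
13.375 [ 0.5726 -0.1625  0.2254] 
x [-0.  0. -1.] y [ 0.909 -0.416 -0.   ] z [-0.416 -0.909 -0.   ] [ 0.5  0.1 -6.2] [0.29 0.48 0.  ] 0.0203 [-0.46  0.34  1.43  0.    1.37  1.54]
```

View pics/wk.png

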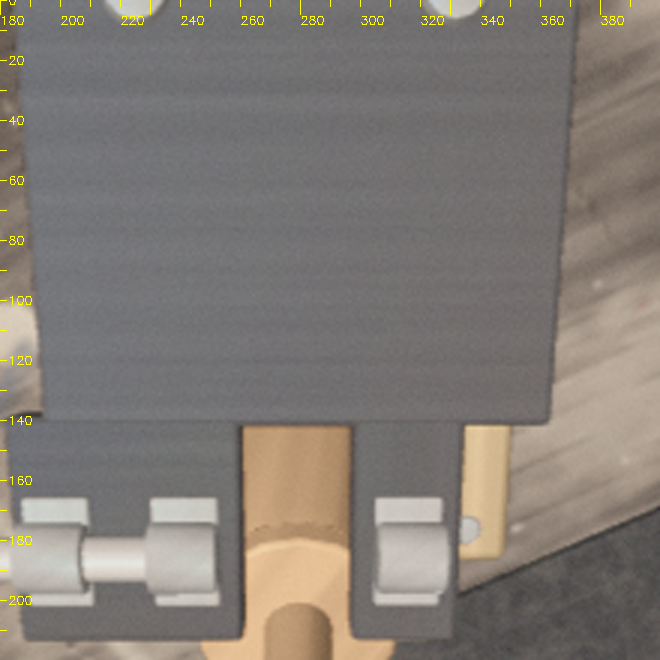

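View pics/dk.png

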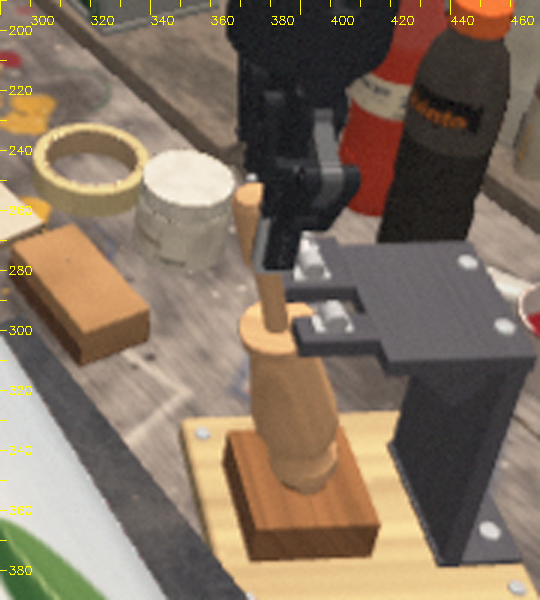

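View pics/sk.png

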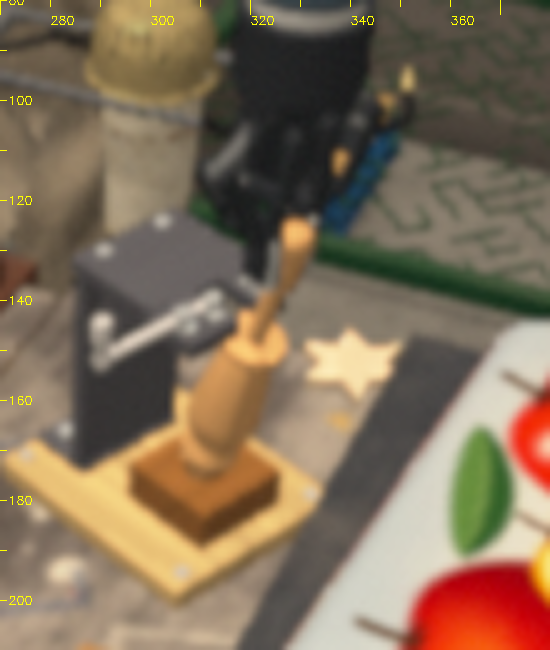

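apply_moves(
  plan=[
    {"travel":[0.0015,0,0],"twist":0,"claw":-1},
    {"travel":[0,0,0],"twist":0,"claw":-1},
    {"travel":[0,0,0],"twist":0,"claw":-1},
    {"travel":[0,0,0],"twist":0,"claw":-1},
    {"travel":[0,0,0],"twist":0,"claw":-1},
  ],
)

```text
time_s: 14.15
tool_pos: [0.572, -0.1622, 0.2247]
tool_rot: [0.382, 0.595, 0.382, -0.595]
contact_force: [-1.6, 0.8, -1.0]
grip_width: 0.0204
```

apply_moves(
  plan=[
    {"travel":[-0.0008,0.006,0],"twist":0,"claw":-1},
    {"travel":[-0.0005,0.006,0],"twist":0,"claw":-1},
    {"travel":[-0.0002,0.006,0],"twist":0,"claw":-1},
    {"travel":[0,0,0],"twist":0,"claw":-1},
    {"travel":[0,0,0],"twist":0,"claw":-1},
  ],
)

```text
time_s: 14.78
tool_pos: [0.5886, -0.1698, 0.2257]
tool_rot: [0.382, 0.595, 0.382, -0.595]
contact_force: [-1.4, 0.4, -1.8]
grip_width: 0.0203
```

```bash
python3 look.py l wrist side ; python3 -c "
from h import *
crop(cv2.imread('pics/wrist_l.png'),180,120,220,220,3,'pics/wl.png')
crop(cv2.imread('pics/side_l.png'),290,190,180,200,3,'pics/dl.png')"
```

```text
14.775 [ 0.5886 -0.1698  0.2257] 
x [ 0. -0. -1.] y [ 0.909 -0.416  0.   ] z [-0.416 -0.909 -0.   ] [-1.4  0.4 -1.8] [0.15 0.31 0.02] 0.0203 [-0.46  0.37  1.39  0.    1.38  1.54]
```

View pics/wl.png

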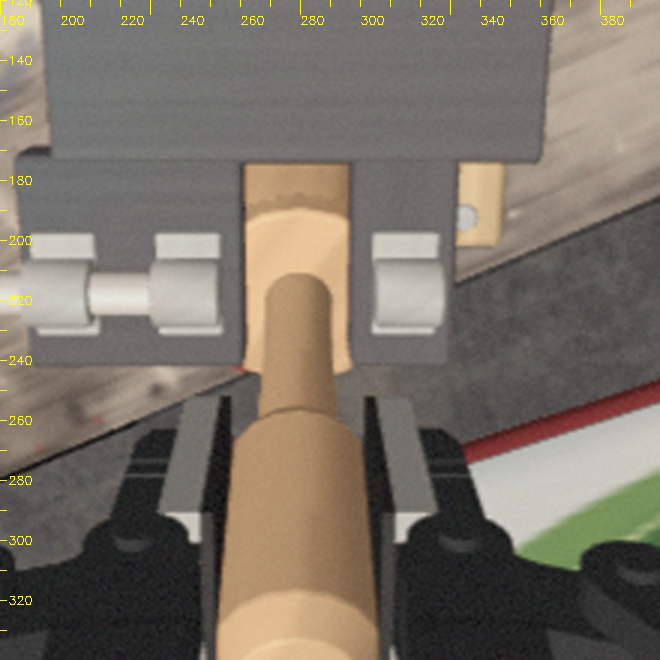

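View pics/dl.png

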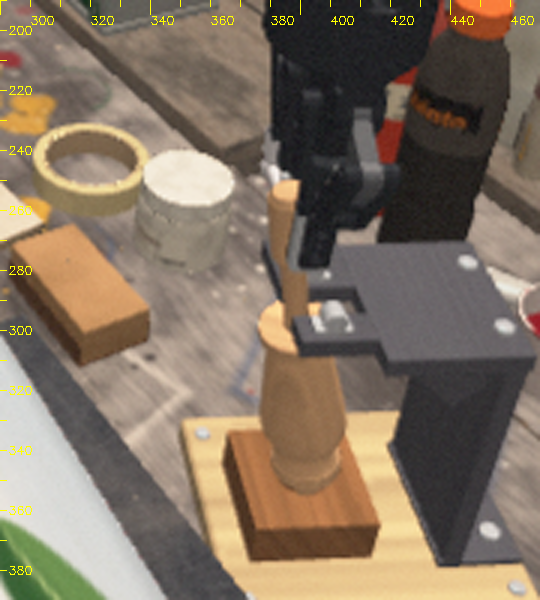

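apply_moves(
  plan=[
    {"travel":[-0.0008,0.006,0],"twist":0,"claw":-1},
    {"travel":[-0.0004,0.006,0],"twist":0,"claw":-1},
    {"travel":[0,0.006,0],"twist":0,"claw":-1},
    {"travel":[0,0.006,0],"twist":0,"claw":-1},
    {"travel":[0,0,0],"twist":0,"claw":-1},
  ],
)

```text
time_s: 15.5
tool_pos: [0.6105, -0.1799, 0.2268]
tool_rot: [-0.382, -0.595, -0.382, 0.595]
contact_force: [-2.3, 0.6, -2.0]
grip_width: 0.0203
```

```bash
python3 look.py n wrist side ; python3 -c "
from h import *
crop(cv2.imread('pics/wrist_n.png'),180,170,220,220,3,'pics/wn.png')
crop(cv2.imread('pics/side_n.png'),290,190,180,200,3,'pics/dn.png')"
```

```text
15.5 [ 0.6105 -0.1799  0.2268] 
x [-0. -0. -1.] y [ 0.909 -0.416 -0.   ] z [-0.416 -0.909  0.   ] [-2.3  0.6 -2. ] [ 0.16  0.68 -0.02] 0.0203 [-0.46  0.42  1.32 -0.    1.41  1.54]
```

View pics/wn.png

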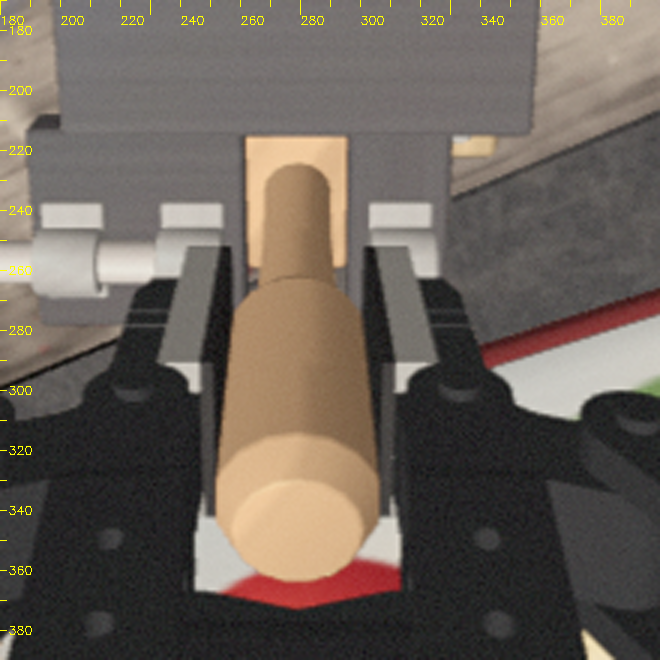

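View pics/dn.png

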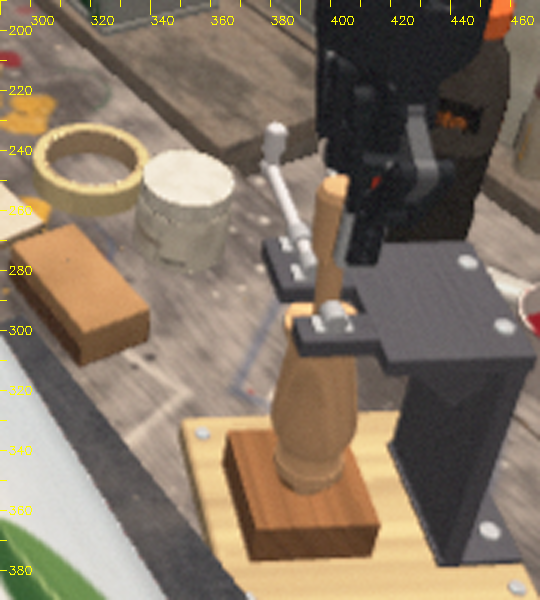

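Run:
```python
from fit import *
W=pickle.load(open('pics/wrist_n.pkl','rb'))
for lift in (0,.003):
  x=[.6145,-.1825,.05+lift,0.0001,0]
  print([proj(c,np.array(x[:3])+[0,0,z])[0].round(1) for c in (D,W) for z in (.21,.116,0)])
  overlay(cv2.imread('pics/side_n.png'),D,x,f'pics/odn{int(lift*1000)}.png',(340,220,110,140),5)
overlay(cv2.imread('pics/wrist_n.png'),W,x,'pics/own.png',(180,170,220,220),3)
```

```text
[array([411.7, 256.3]), array([401.1, 301.7]), array([389.9, 349.4]), array([278.6, 300.6]), array([278.6, 219.1]), array([278.7, 180.7])]
[array([412.1, 254.7]), array([401.4, 300.3]), array([390.2, 348.2]), array([278.6, 305.2]), array([278.6, 220.7]), array([278.7, 181.4])]
```

View pics/odn3.png

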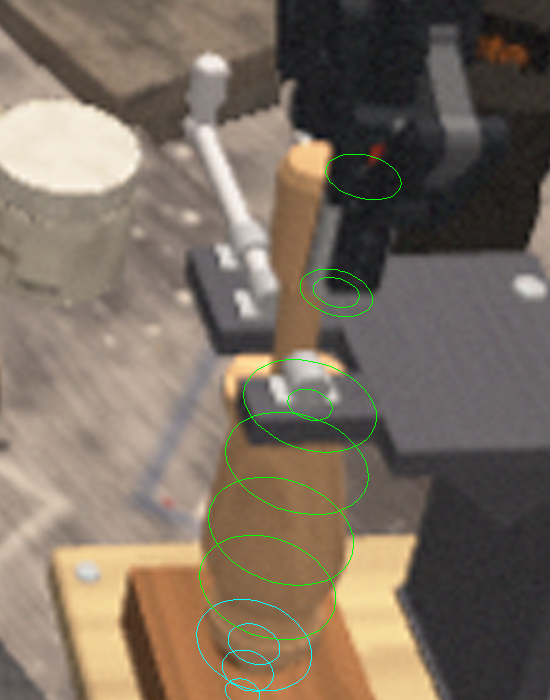

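View pics/own.png

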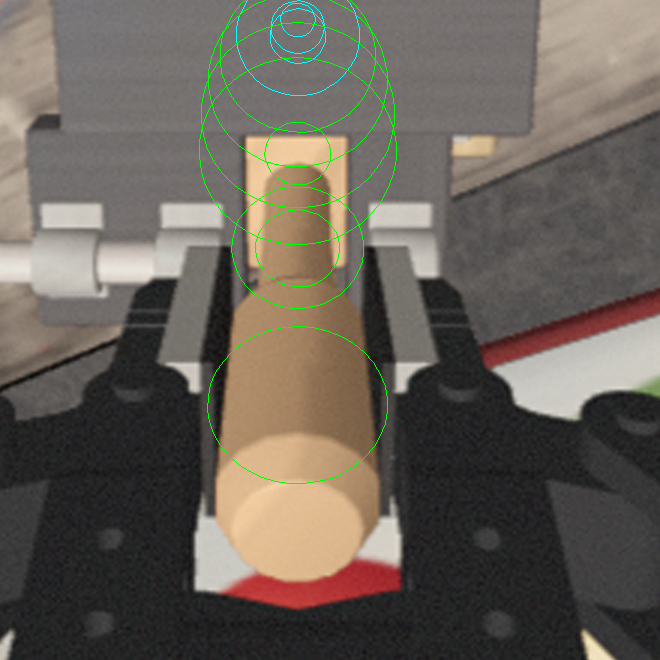

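Run:
```python
from fit import *
W=pickle.load(open('pics/wrist_n.pkl','rb'))
c=np.array([.6145,-.1825,.05]);f=np.array([.909,-.416,0]);T=np.array([.6105,-.1799,.2268])
g=lambda p: c+f*p[0]+[0,0,p[1]]
def res(p):
    a=axis(p[2],np.radians(155.4));s=g(p)
    o=[(W,210,(279.3,346.7)),(D,210,(400.5,250.5)),(D,0,(392.,347.)),(D,116,(396.5,300))]
    return np.concatenate([proj(k,s+a*z/1000)[0]-uv for k,z,uv in o])
r=least_squares(res,[0,.003,.08]);p=r.x;print(p,np.degrees(p[2]),res(p).reshape(-1,2).round(1))
a=axis(p[2],np.radians(155.4));F=g(p)+a*.187;print('foot in tool y',(F-T)@f,'z above',F[2]-T[2], 'foot x_s',(F-c)@f,)
```

```text
[0.00215649 0.00665078 0.08682593] 4.974759126327598 [[-0.7  0.5]
 [ 1.4  2.9]
 [-0.3 -0.2]
 [ 0.4 -1. ]]
foot in tool y -0.00933801463284906 z above 0.016146353318817058 foot x_s -0.014055614632849059
```

apply_moves(
  plan=[
    {"travel":[0.001,0.003,0],"twist":0,"claw":-1},
    {"travel":[0.001,0.003,0],"twist":0,"claw":-1},
    {"travel":[0.001,0.002,0],"twist":0,"claw":-1},
    {"travel":[0,0,0],"twist":0,"claw":-1},
    {"travel":[0,0,0],"twist":0,"claw":-1},
  ],
)

```text
time_s: 16.23
tool_pos: [0.6174, -0.1829, 0.2239]
tool_rot: [-0.382, -0.595, -0.382, 0.595]
contact_force: [-1.8, -0.2, -1.3]
grip_width: 0.0205
```

```bash
python3 look.py o wrist side scene; python3 -c "
from h import *
crop(cv2.imread('pics/wrist_o.png'),180,170,220,220,3,'pics/wo.png')
crop(cv2.imread('pics/scene_o.png'),270,80,110,130,5,'pics/so.png')
crop(cv2.imread('pics/side_o.png'),290,190,180,200,3,'pics/do.png')"
```

```text
16.225 [ 0.6174 -0.1829  0.2239] 
x [-0.  0. -1.] y [ 0.909 -0.416 -0.   ] z [-0.416 -0.909 -0.   ] [-1.8 -0.2 -1.3] [0.27 0.55 0.01] 0.0205 [-0.46  0.43  1.3   0.    1.41  1.54]
```

View pics/wo.png

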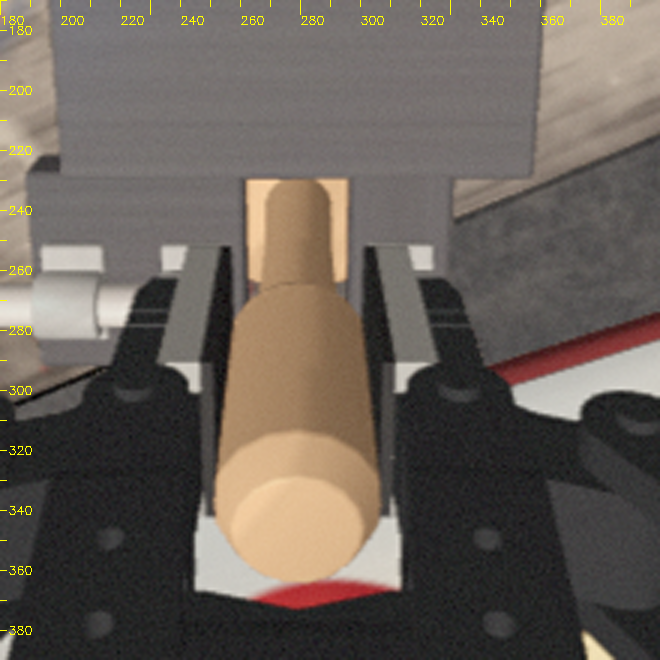

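View pics/do.png

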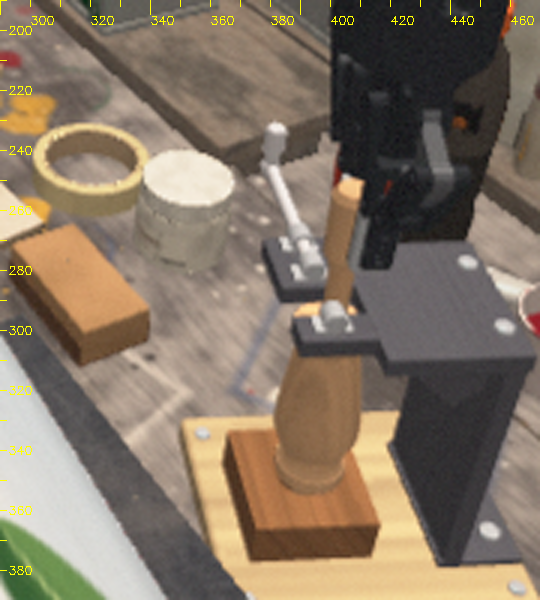

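View pics/so.png

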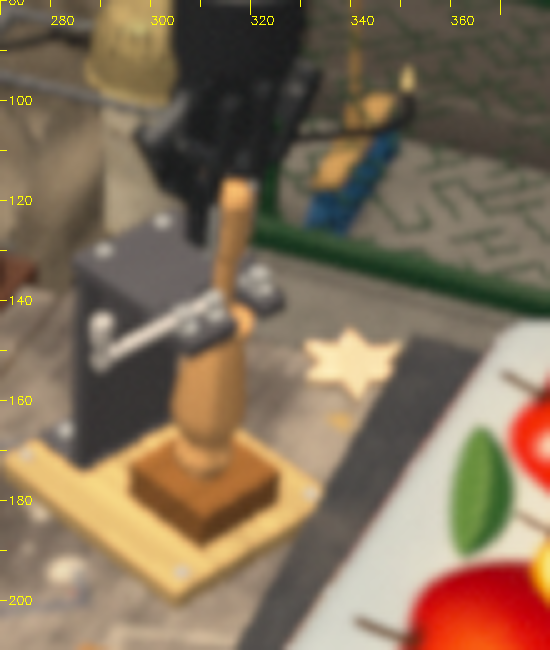

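apply_moves(
  plan=[
    {"travel":[0,0.003,0],"twist":0,"claw":-1},
    {"travel":[0.001,0.003,0],"twist":0,"claw":-1},
    {"travel":[0.001,0,0],"twist":0,"claw":-1},
    {"travel":[0,0,0],"twist":0,"claw":-1},
    {"travel":[0,0,0],"twist":0,"claw":-1},
  ],
)

```text
time_s: 17.0
tool_pos: [0.6228, -0.1855, 0.2219]
tool_rot: [-0.382, -0.595, -0.382, 0.595]
contact_force: [-2.2, 0.8, -3.0]
grip_width: 0.0203
```

```bash
python3 look.py p side
python3 - <<'E'
from fit import *
x=[.6145,-.1825,.05,0.0001,0]
overlay(cv2.imread('pics/side_p.png'),D,x,f'pics/odp.png',(340,220,110,140),5)
E
```

```text
17.0 [ 0.6228 -0.1855  0.2219] 
x [-0.  0. -1.] y [ 0.909 -0.416 -0.   ] z [-0.416 -0.909  0.   ] [-2.2  0.8 -3. ] [ 0.34  0.67 -0.01] 0.0203 [-0.46  0.44  1.29 -0.    1.41  1.54]
```

View pics/odp.png

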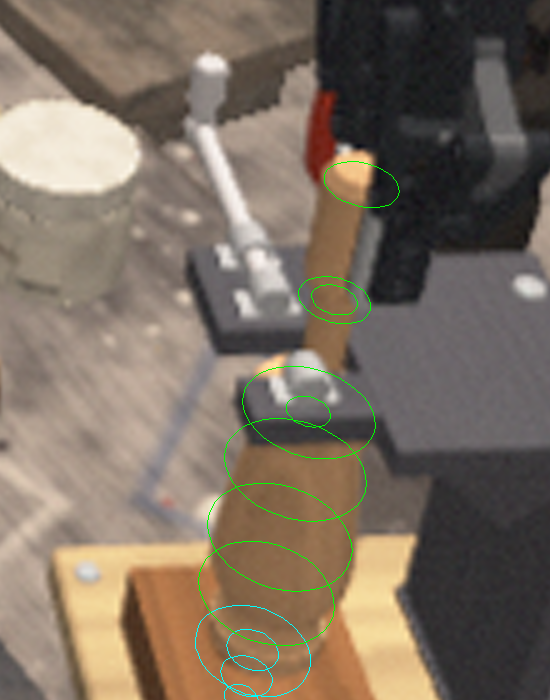

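apply_moves(
  plan=[
    {"travel":[0.001,0,0],"twist":0,"claw":-1},
    {"travel":[0.001,0,0],"twist":0,"claw":-1},
    {"travel":[0.001,0,0],"twist":0,"claw":-1},
    {"travel":[0.001,0,0],"twist":0,"claw":-1},
    {"travel":[0,0,0],"twist":0,"claw":-1},
  ],
)

```text
time_s: 17.68
tool_pos: [0.623, -0.1855, 0.2184]
tool_rot: [0.382, 0.595, 0.382, -0.595]
contact_force: [-1.4, -0.4, 1.9]
grip_width: 0.0207
```

```bash
python3 look.py q side wrist
python3 - <<'E'
from fit import *
x=[.6145,-.1825,.05,0.0001,0]
overlay(cv2.imread('pics/side_q.png'),D,x,f'pics/odq.png',(340,220,110,140),5)
crop(cv2.imread('pics/wrist_q.png'),180,170,220,220,3,'pics/wq.png')
E
```

```text
17.675 [ 0.623  -0.1855  0.2184] 
x [ 0.001 -0.    -1.   ] y [ 0.909 -0.416  0.001] z [-0.416 -0.909 -0.   ] [-1.4 -0.4  1.9] [ 0.41  0.77 -0.02] 0.0207 [-0.46  0.45  1.29  0.    1.4   1.54]
```

View pics/odq.png

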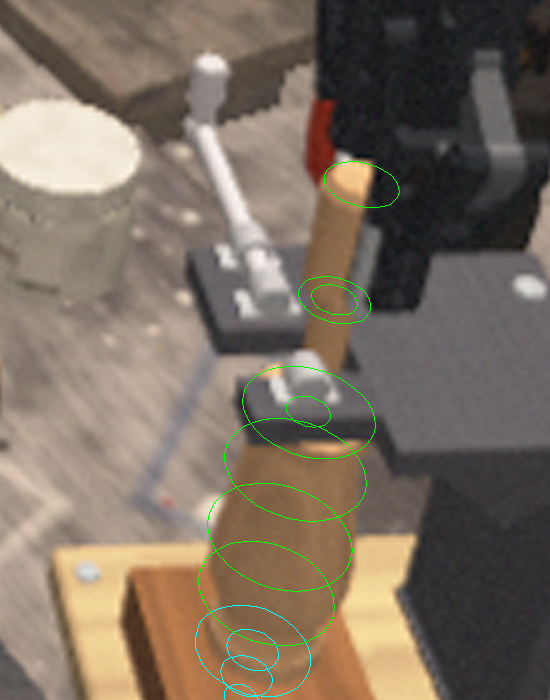

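View pics/wq.png

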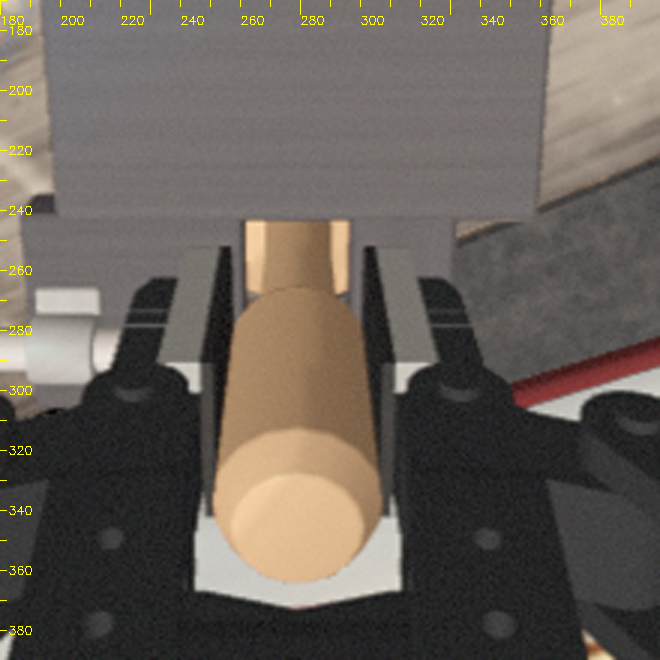

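apply_moves(
  plan=[
    {"travel":[0.001,0,0],"twist":0,"claw":-1},
    {"travel":[0.001,0,0],"twist":0,"claw":-1},
    {"travel":[0,0,0],"twist":0,"claw":-1},
    {"travel":[0,0,0],"twist":0,"claw":-1},
    {"travel":[0,0,0],"twist":0,"claw":-1},
  ],
)

```text
time_s: 18.4
tool_pos: [0.6241, -0.1864, 0.2181]
tool_rot: [0.384, 0.596, 0.38, -0.594]
contact_force: [-1.9, 1.2, 7.6]
grip_width: 0.0203
```

apply_moves(
  plan=[
    {"travel":[-0.001,0,0],"twist":0,"claw":-1},
    {"travel":[0,0,0],"twist":0,"claw":0},
    {"travel":[0,0,0],"twist":0,"claw":0},
    {"travel":[0,0,0],"twist":0,"claw":0},
    {"travel":[0,0,0],"twist":0,"claw":0},
  ],
)

```text
time_s: 19.02
tool_pos: [0.6229, -0.1855, 0.2169]
tool_rot: [0.382, 0.595, 0.382, -0.595]
contact_force: [0.7, -0.6, -0.4]
grip_width: 0.0425
```

```bash
python3 look.py r side wrist scene
python3 - <<'E'
from fit import *
x=[.6145,-.1825,.05,0.0001,0]
overlay(cv2.imread('pics/side_r.png'),D,x,f'pics/odr.png',(340,220,110,140),5)
overlay(cv2.imread('pics/scene_r.png'),S,x,f'pics/osr.png',(270,80,110,130),5)
crop(cv2.imread('pics/wrist_r.png'),180,170,220,220,3,'pics/wr.png')
E
```

```text
19.025 [ 0.6229 -0.1855  0.2169] 
x [-0.  0. -1.] y [ 0.909 -0.416 -0.   ] z [-0.416 -0.909 -0.   ] [ 0.7 -0.6 -0.4] [ 0.04  0.02 -0.  ] 0.0425 [-0.46  0.45  1.3   0.    1.4   1.54]
```

View pics/odr.png

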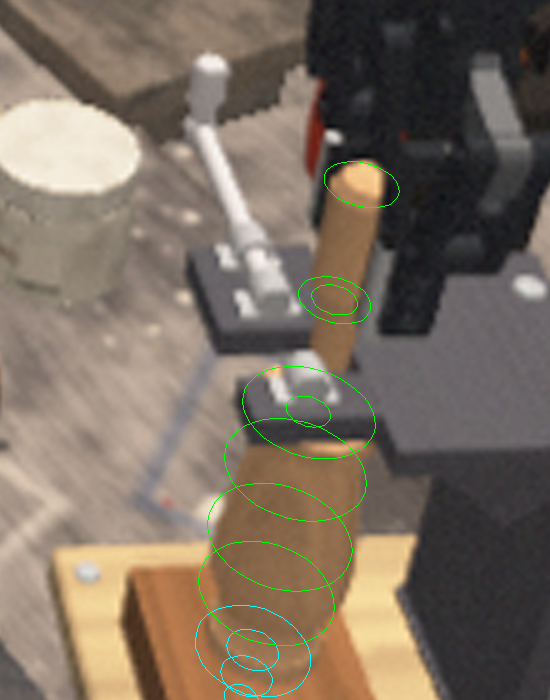

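View pics/wr.png

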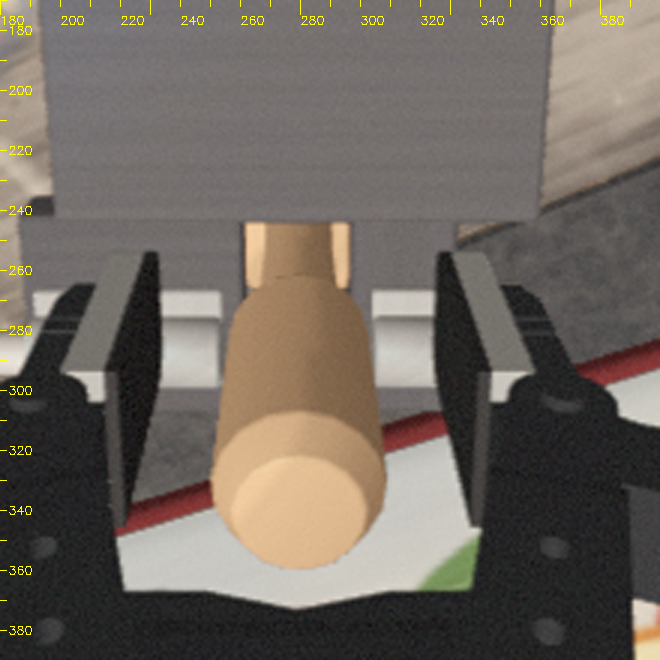

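View pics/osr.png

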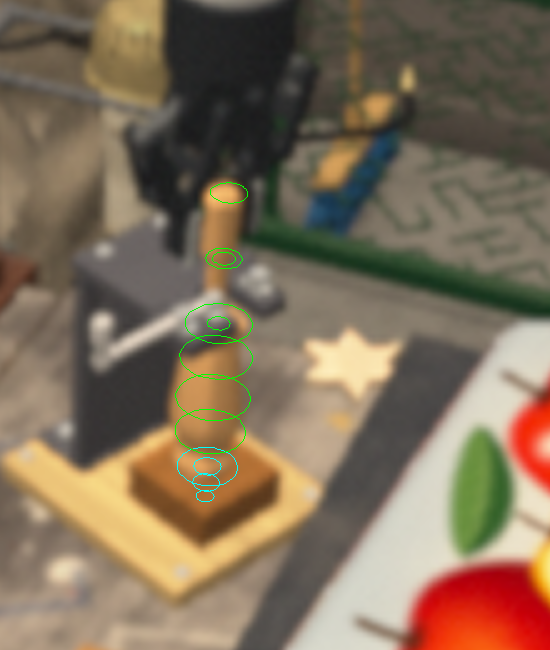

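apply_moves(
  plan=[
    {"travel":[-0.02,0,0],"twist":0,"claw":0},
    {"travel":[-0.03,0,0],"twist":0,"claw":0},
    {"travel":[-0.03,0,0],"twist":0,"claw":0},
    {"travel":[0,-0.01,-0.03],"twist":0,"claw":0},
    {"travel":[0,-0.011,-0.03],"twist":0,"claw":0},
  ],
)

```text
time_s: 19.8
tool_pos: [0.629, -0.122, 0.2977]
tool_rot: [0.382, 0.596, 0.381, -0.595]
contact_force: [0.7, -0.1, -0.4]
grip_width: 0.0424
```

apply_moves(
  plan=[
    {"travel":[0,0,-0.03],"twist":0,"claw":0},
    {"travel":[0,0,-0.014],"twist":0,"claw":0},
    {"travel":[0,0,0],"twist":0,"claw":0},
    {"travel":[0,0,0],"twist":0,"claw":0},
    {"travel":[0,0,0],"twist":0,"claw":0},
  ],
)

```text
time_s: 20.42
tool_pos: [0.6468, -0.0833, 0.297]
tool_rot: [-0.382, -0.595, -0.382, 0.595]
contact_force: [0.6, -0.7, -0.0]
grip_width: 0.0429
```

```bash
python3 look.py s side wrist scene
python3 - <<'E'
from fit import *
x=[.6145,-.1825,.05,0.0001,0]
overlay(cv2.imread('pics/side_s.png'),D,x,f'pics/ods.png',(340,220,110,140),5)
crop(cv2.imread('pics/wrist_s.png'),180,170,260,200,3,'pics/ws.png')
E
```

```text
20.425 [ 0.6468 -0.0833  0.297 ] 
x [-0. -0. -1.] y [ 0.909 -0.417 -0.   ] z [-0.417 -0.909  0.   ] [ 0.6 -0.7 -0. ] [-0.01 -0.02  0.03] 0.0429 [-0.3   0.42  1.15 -0.    1.57  1.7 ]
```

View pics/ods.png

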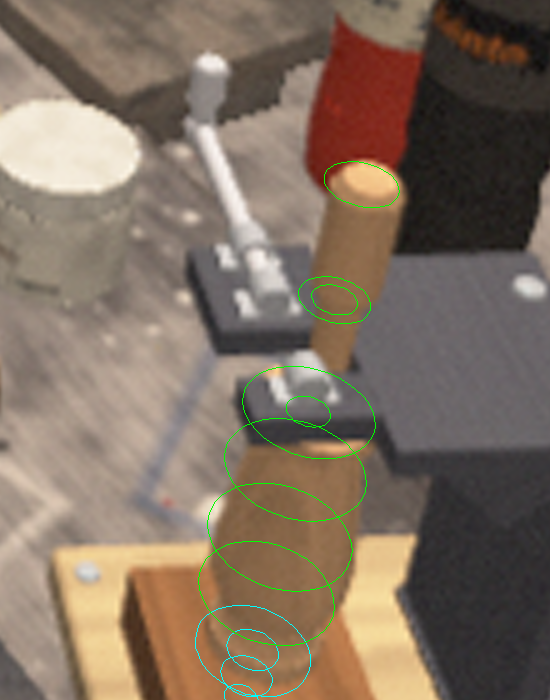

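View pics/ws.png

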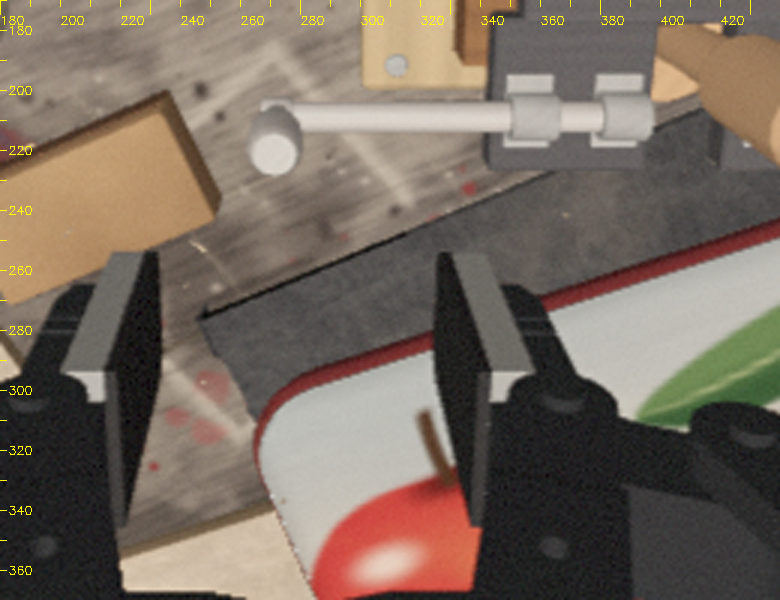

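View pics/scene_s.png

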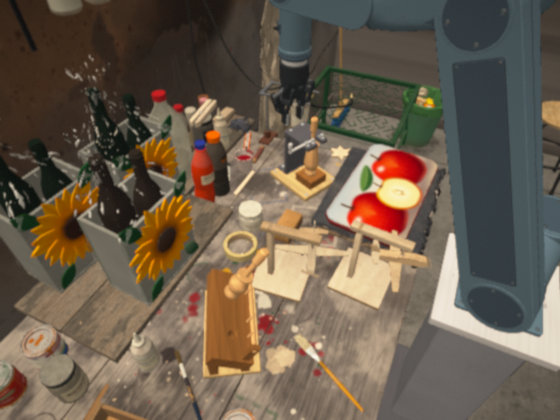

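Run:
```python
from fit import *
W=pickle.load(open('pics/wrist_s.pkl','rb'))
c=np.array([.6145,-.1825,0]);f=np.array([.909,-.416,0]);l=np.array([.416,.909,0]);T=np.array([.6468,-.0833,.297])
X,e=tri([(W,(270.7,221)),(D,(340+209/5,220+64/5))]);print('knob top',X,e,'xs',(X-c)@f,'ys',(X-c)@l,'rel tool y',(X-T)@f,'tool z',-(X-T)@l)
X=onz(W,(270.7,221),.226);print(X,'xs',(X-c)@f,'ys',(X-c)@l,'rel tool y',(X-T)@f,'tool z',-(X-T)@l)
X,e=tri([(W,(396,345/3+170)),(D,(340+370/5,220+180/5))])
```

```text
knob top [ 0.64860256 -0.07871514  0.22608686] [np.float64(0.2084483479166481), np.float64(0.2084483479168653)] xs -0.012175278430987393 ys 0.10852710017117519 rel tool y -0.00026877843098739086 tool z -0.004917500171175194
[ 0.64870352 -0.07887772  0.226     ] xs -0.012015867709269573 ys 0.10842131662283423 rel tool y -0.00010936770926957013 tool z -0.004811716622834231
```

apply_moves(
  plan=[
    {"travel":[0.03,0,-0.005],"twist":0,"claw":0},
    {"travel":[0.03,0,0],"twist":0,"claw":0},
    {"travel":[0.025,0,0],"twist":0,"claw":0},
    {"travel":[0,0,0],"twist":0,"claw":0},
    {"travel":[0,0,0],"twist":0,"claw":0},
  ],
)

```text
time_s: 21.2
tool_pos: [0.6497, -0.078, 0.2133]
tool_rot: [0.382, 0.595, 0.381, -0.595]
contact_force: [0.2, -0.0, 0.5]
grip_width: 0.043
```

```bash
python3 look.py t wrist
python3 - <<'E'
from fit import *
crop(cv2.imread('pics/wrist_t.png'),180,170,260,200,3,'pics/wt.png')
E
```

```text
21.2 [ 0.6497 -0.078   0.2133] 
x [ 0.002 -0.    -1.   ] y [ 0.909 -0.417  0.002] z [-0.417 -0.909 -0.   ] [ 0.2 -0.   0.5] [ 0.   -0.02  0.04] 0.043 [-0.29  0.46  1.29  0.    1.39  1.71]
```

View pics/wt.png

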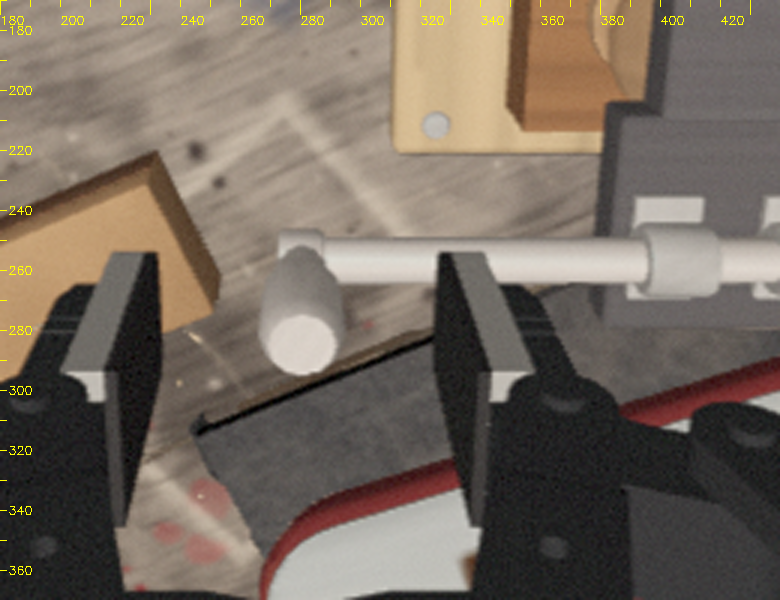

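apply_moves(
  plan=[
    {"travel":[0,0,0],"twist":0,"claw":-1},
    {"travel":[0,0,0],"twist":0,"claw":-1},
    {"travel":[0,0,0],"twist":0,"claw":-1},
    {"travel":[0,0,0],"twist":0,"claw":-1},
    {"travel":[0,0,0.003],"twist":0,"claw":-1},
  ],
)

```text
time_s: 21.88
tool_pos: [0.6487, -0.0798, 0.2134]
tool_rot: [0.383, 0.596, 0.382, -0.594]
contact_force: [1.0, 1.7, 5.1]
grip_width: 0.0096
```

apply_moves(
  plan=[
    {"travel":[0,0,0.006],"twist":0,"claw":-1},
    {"travel":[0,0,0.01],"twist":0,"claw":-1},
    {"travel":[0,0,0.01],"twist":0,"claw":-1},
    {"travel":[0,0,0.008],"twist":0,"claw":-1},
    {"travel":[0,0,0],"twist":0,"claw":-1},
  ],
)

```text
time_s: 22.5
tool_pos: [0.6341, -0.112, 0.2133]
tool_rot: [0.383, 0.596, 0.381, -0.595]
contact_force: [-0.9, -0.8, 5.6]
grip_width: 0.0096
```

```bash
python3 look.py u wrist side
python3 - <<'E'
from fit import *
crop(cv2.imread('pics/wrist_u.png'),180,170,260,200,3,'pics/wu.png')
crop(cv2.imread('pics/side_u.png'),340,200,130,140,4,'pics/du.png')
E
```

```text
22.5 [ 0.6341 -0.112   0.2133] 
x [ 0.002 -0.001 -1.   ] y [ 0.909 -0.417  0.002] z [-0.417 -0.909  0.   ] [-0.9 -0.8  5.6] [-0.11  0.16  0.02] 0.0096 [-0.35  0.44  1.32 -0.    1.38  1.65]
```

View pics/wu.png

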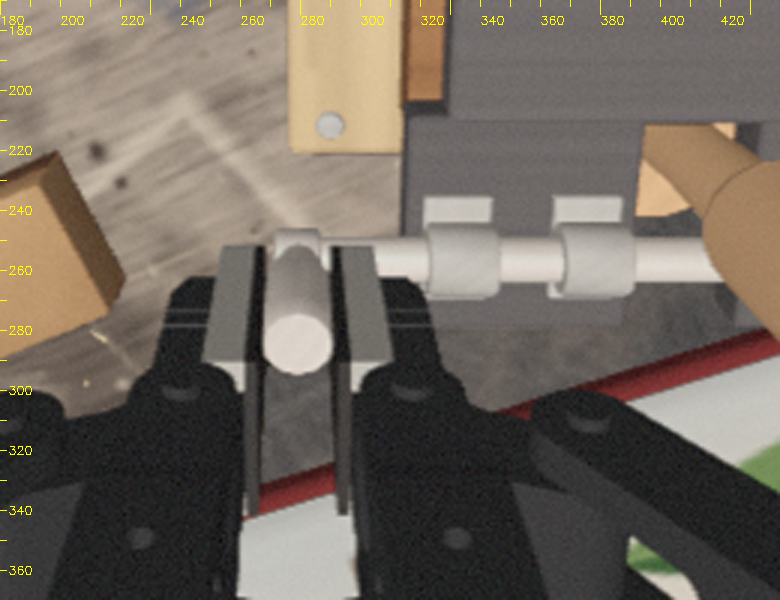

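View pics/du.png

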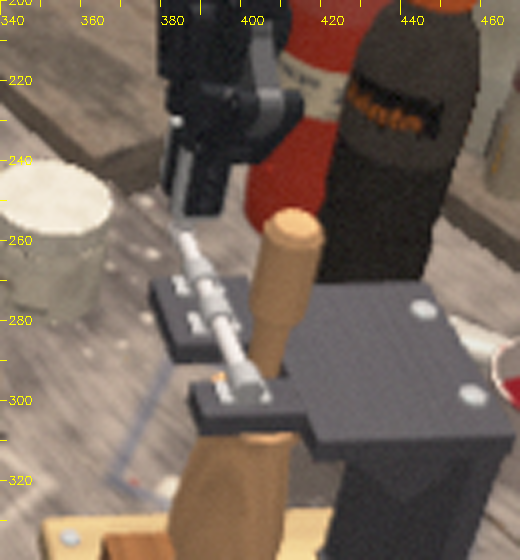

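apply_moves(
  plan=[
    {"travel":[0,0,0.003],"twist":0,"claw":-1},
    {"travel":[0,0,0.003],"twist":0,"claw":-1},
    {"travel":[0,0,0.002],"twist":0,"claw":-1},
    {"travel":[0,0,0.001],"twist":0,"claw":-1},
    {"travel":[0,0,0],"twist":0,"claw":-1},
  ],
)

```text
time_s: 23.22
tool_pos: [0.631, -0.1188, 0.2134]
tool_rot: [0.382, 0.596, 0.382, -0.594]
contact_force: [0.9, 2.3, 4.5]
grip_width: 0.0102
```

apply_moves(
  plan=[
    {"travel":[0,0,0.001],"twist":0,"claw":-1},
    {"travel":[0,0,0.001],"twist":0,"claw":-1},
    {"travel":[0,0,0.001],"twist":0,"claw":-1},
    {"travel":[0,0,0],"twist":0,"claw":-1},
    {"travel":[0,0,0],"twist":0,"claw":-1},
  ],
)

```text
time_s: 23.85
tool_pos: [0.6309, -0.1189, 0.2134]
tool_rot: [0.382, 0.597, 0.383, -0.592]
contact_force: [5.1, 10.4, 5.5]
grip_width: 0.0098
```

```bash
python3 look.py v wrist side
python3 - <<'E'
from fit import *
crop(cv2.imread('pics/wrist_v.png'),180,170,260,200,3,'pics/wv.png')
crop(cv2.imread('pics/side_v.png'),340,200,130,140,4,'pics/dv.png')
E
```

```text
23.85 [ 0.6309 -0.1189  0.2134] 
x [ 0.005  0.004 -1.   ] y [ 0.91  -0.415  0.003] z [-0.415 -0.91  -0.006] [ 5.1 10.4  5.5] [ 1.59 -0.83  0.01] 0.0098 [-0.36  0.43  1.33  0.01  1.38  1.63]
```

View pics/wv.png

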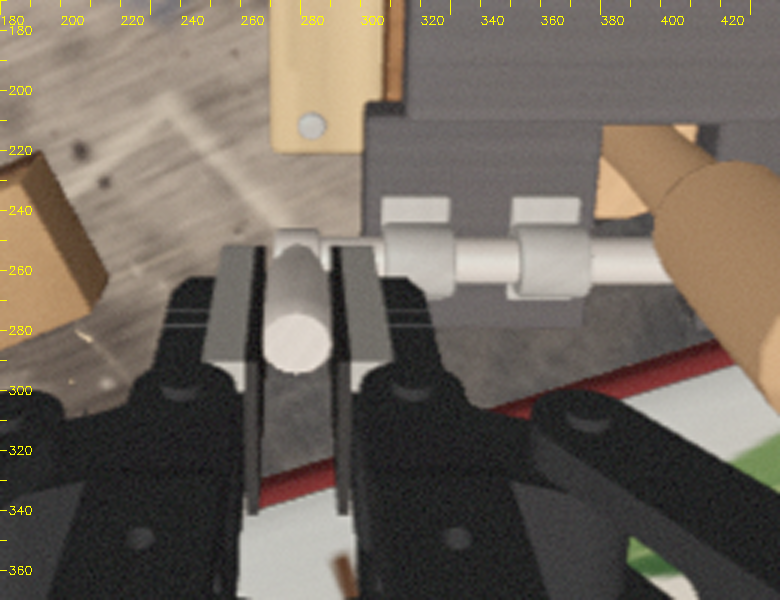

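View pics/dv.png

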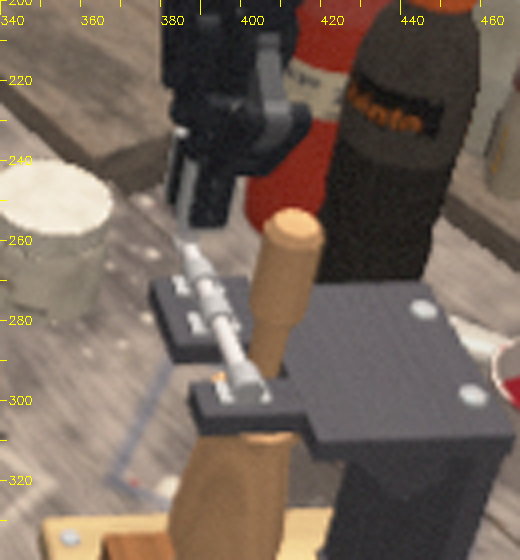

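apply_moves(
  plan=[
    {"travel":[0,0,0],"twist":0,"claw":-0.3},
    {"travel":[0,0,0],"twist":0,"claw":-0.3},
    {"travel":[0,0,0],"twist":0,"claw":-0.3},
    {"travel":[-0.02,0,0],"twist":0,"claw":-0.3},
    {"travel":[-0.03,0,0],"twist":0,"claw":-0.3},
  ],
)

```text
time_s: 24.58
tool_pos: [0.6279, -0.1224, 0.2612]
tool_rot: [-0.381, -0.594, -0.383, 0.596]
contact_force: [0.8, -0.7, -0.3]
grip_width: 0.0299
```

apply_moves(
  plan=[
    {"travel":[-0.04,0,0],"twist":0,"claw":-0.3},
    {"travel":[-0.04,0,0],"twist":0,"claw":-0.3},
    {"travel":[-0.03,-0.03,0],"twist":0,"claw":-0.3},
    {"travel":[0,-0.03,0],"twist":0,"claw":-0.3},
    {"travel":[0,0,0],"twist":0,"claw":-0.3},
  ],
)

```text
time_s: 25.2
tool_pos: [0.573, -0.0967, 0.3734]
tool_rot: [0.382, 0.595, 0.382, -0.595]
contact_force: [0.1, 0.3, 0.1]
grip_width: 0.0296
```

```bash
python3 look.py w wrist side scene
python3 - <<'E'
from fit import *
x=[.6145,-.1825,.05,0.0001,0]
W=pickle.load(open('pics/wrist_w.pkl','rb'))
overlay(cv2.imread('pics/side_w.png'),D,x,'pics/odw.png',(340,220,110,140),5)
crop(cv2.imread('pics/side_w.png'),340,220,110,140,5,'pics/dw.png')
crop(cv2.imread('pics/scene_w.png'),265,90,100,110,6,'pics/sw.png')
c=np.array([.6145,-.1825,0]);f=np.array([.909,-.416,0]);l=np.array([.416,.909,0])
X=c-.012*f+.064*l+[0,0,.226];print('knob closed expected px',[proj(k,X)[0].round(1) for k in (D,S,W)])
E
```

```text
25.2 [ 0.573  -0.0967  0.3734] 
x [ 0.001 -0.001 -1.   ] y [ 0.909 -0.416  0.001] z [-0.416 -0.909  0.   ] [0.1 0.3 0.1] [0.01 0.01 0.04] 0.0296 [-0.36  0.26  1.19 -0.    1.69  1.64]
knob closed expected px [array([388.9, 248.4]), array([301.6, 137.5]), array([274. , 122.7])]
```

View pics/odw.png

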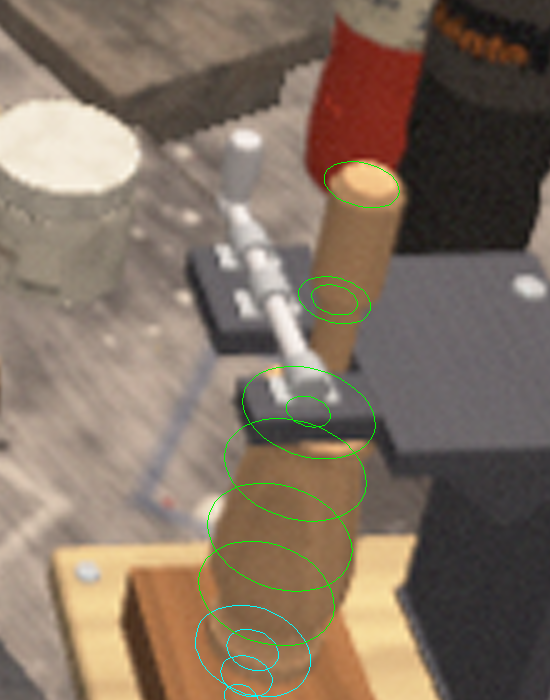

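View pics/dw.png

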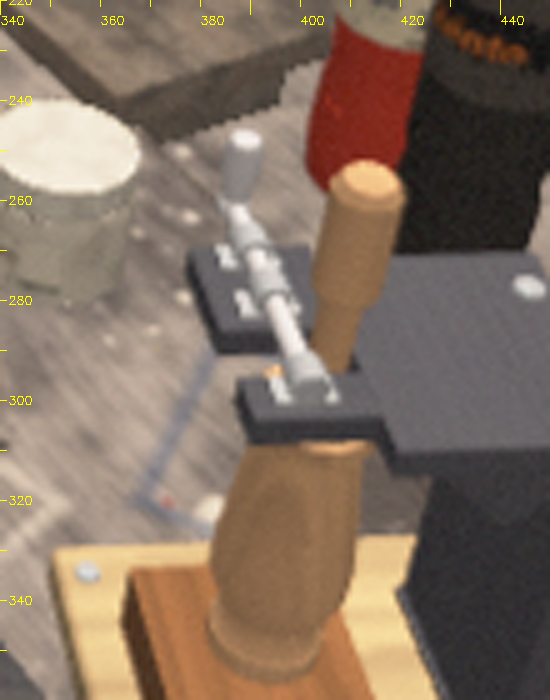

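View pics/wrist_w.png

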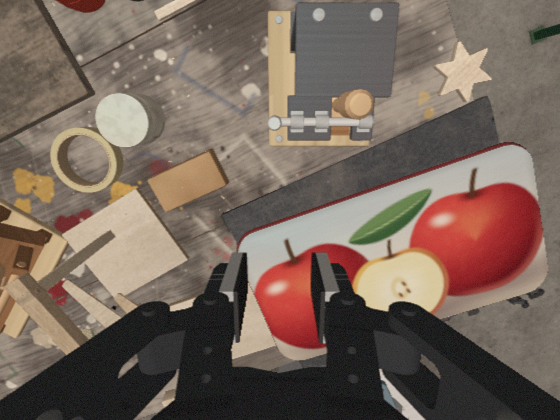

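View pics/sw.png

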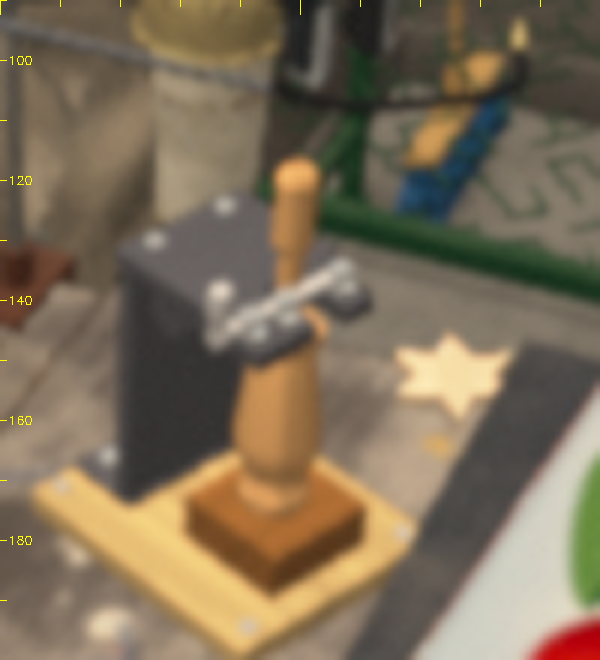

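Run:
```python
from fit import *
W=pickle.load(open('pics/wrist_w.pkl','rb'))
c=np.array([.6145,-.1825,0]);f=np.array([.909,-.416,0]);l=np.array([.416,.909,0])
crop(cv2.imread('pics/wrist_w.png'),250,60,150,100,5,'pics/ww.png')
for o in ([(D,(413.5,256)),(S,(314.5,118.5)),(W,(359.5,102.5))],[(D,(413.5,256)),(W,(359.5,102.5))]):
    X,e=tri(o);print('foot top',X,e,(X-c)@f,(X-c)@l)
for xs in (0,.003): 
  X=c+xs*f; print(xs,[ [proj(k,X+[0,0,z])[0].round(1) for k in (D,S,W)] for z in (.26,.05)])
x=[*(c+.003*f)[:2],.05,0.0001,0]
overlay(cv2.imread('pics/side_w.png'),D,x,'pics/odw2.png',(340,220,110,140),5)
overlay(cv2.imread('pics/wrist_w.png'),W,x,'pics/oww2.png',(250,60,150,100),5)
```

```text
foot top [ 0.61765351 -0.18305275  0.25849104] [np.float64(1.0448074719190785), np.float64(1.3724432843930645), np.float64(0.895097060591736)] 0.003096480642320055 0.0008094108300605694
foot top [ 0.61795346 -0.18326203  0.25977256] [np.float64(0.39473809184314307), np.float64(0.3947380918428862)] 0.0034561996334732167 0.0007439539095188605
0 [[array([411.7, 256.3]), array([315.2, 118. ]), array([360. , 107.9])], [array([389.9, 349.4]), array([310.9, 172.7]), array([323.4, 107.6])]]
0.003 [[array([413.7, 256.2]), array([314.5, 117.6]), array([360.3, 103.7])], [array([391.6, 349.3]), array([310.3, 172.2]), array([323.4, 105.2])]]
```

View pics/odw2.png

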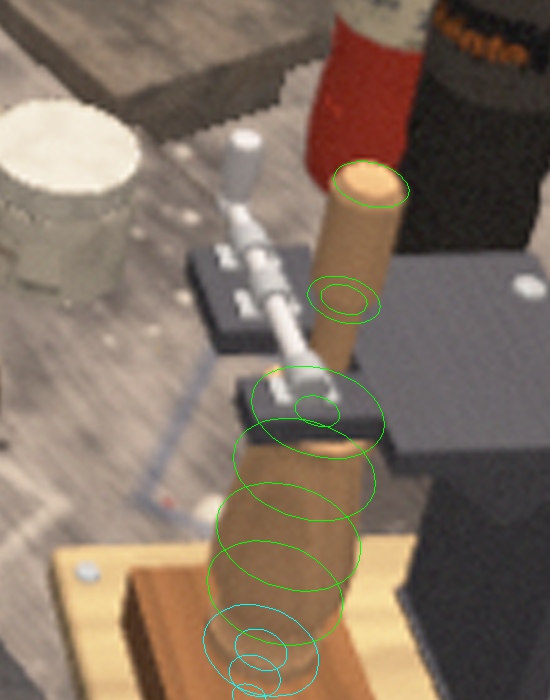

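View pics/oww2.png

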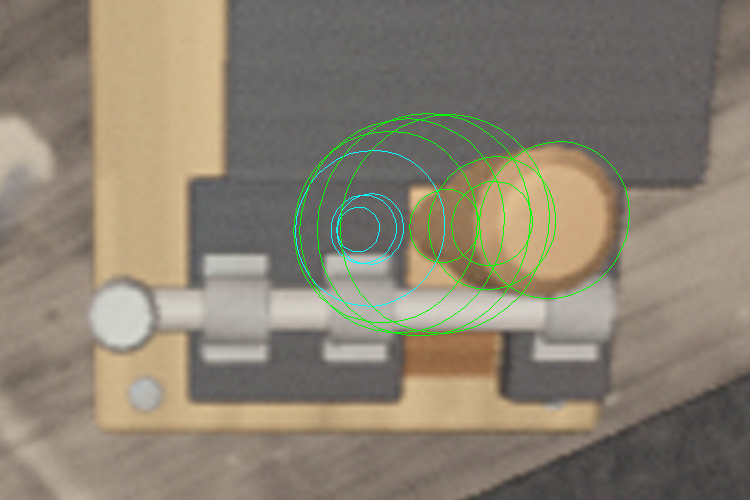

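Run:
```python
import cv2,numpy as np
a=cv2.imread('pics/side0.png').astype(int);b=cv2.imread('pics/side_w.png').astype(int)
for n,(x0,y0,x1,y1) in dict(tape=(300,230,340,262),tub=(335,238,370,278),block=(292,262,342,310),short=(230,150,270,195)).items(): print(n,np.abs(a-b)[y0:y1,x0:x1].mean().round(1))
from workcell import ctrl,sensors
print(sensors.sense()['time_s']);print(ctrl.hand_in())
```

```text
tape 1.7
tub 1.6
block 1.8
short 2.0
25.35
the job is handed in; nothing more can be done
None
```

I took the longer leg from the slanted rest, started its tenon in the socket at about a 30° lean, and straightened it through the fork's open front. I then let it down home, slid the bolt shut with a pinch on the knob, and handed in at 25.4 s with the gripper open and clear.

**Last checks**
- **Leg:** the top of the foot measured 258.5 to 259.8 mm above the bench, against 260 mm expected when fully home. The leg stands upright with its ankle in the slot. It sits about 3 mm towards the back of the bore, which is within the play.
- **Bolt:** it met a firm stop at about 11 N. The knob stands within about 1 pixel of the shut position (y = 64 mm) in both the side and wrist views.
- **Bystanders:** the short leg, sanding block, tub and tape show no change in the side view from the start.

**What did not go cleanly**
- **Touched the fork:** on my first descent the leg's tenon end touched the fork, at about 10 N. I backed off and came in from the front.
- **Pressed under the fork:** at about 15° of lean the leg's thick part pressed lightly on the underside of the fork, by roughly 4 N. Lowering the leg 1.5 mm cleared it.
- **Shifted in the grip:** while straightening, the foot shifted about 9 mm sideways between the pads, which I allowed for.

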